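# Tip out a batch of dead transformers and put the rest away

## Task

Put the dead transformers from the cork mat into the upright tip bucket, one after another, until their weight trips it and it dumps the batch into the scrap bin below; do not place transformers in the bin by hand. Then swing the empty bucket back fully upright by its reset bar, put all the transformers left over into the drawer of the little cabinet, and leave the drawer fully shut with the tin and the cassettes where they were.

Things in the scene. Friction and masses are not known exactly. Their poses are not given: they have to be found in the camera images.
- t1 (a point): centre (half-way up) of a dead mains transformer: dark steel core 34 (x) x 40 (y) x 46 (z) mm, copper coil block 28 mm wide and 28 mm high, centred, sticking out to 66 mm over all along x; z up as it stands, 0.25 kg within 4 %. Grasp it by the core across y (40 mm). All six are alike; 5 or 6 are present (None = absent). They start standing on a 3 mm cork mat lying between the stand and the cabinet
- t2 (a point): centre (half-way up) of a dead mains transformer: dark steel core 34 (x) x 40 (y) x 46 (z) mm, copper coil block 28 mm wide and 28 mm high, centred, sticking out to 66 mm over all along x; z up as it stands, 0.25 kg within 4 %. Grasp it by the core across y (40 mm). All six are alike; 5 or 6 are present (None = absent). They start standing on a 3 mm cork mat lying between the stand and the cabinet
- t3 (a point): centre (half-way up) of a dead mains transformer: dark steel core 34 (x) x 40 (y) x 46 (z) mm, copper coil block 28 mm wide and 28 mm high, centred, sticking out to 66 mm over all along x; z up as it stands, 0.25 kg within 4 %. Grasp it by the core across y (40 mm). All six are alike; 5 or 6 are present (None = absent). They start standing on a 3 mm cork mat lying between the stand and the cabinet
- t4 (a point): centre (half-way up) of a dead mains transformer: dark steel core 34 (x) x 40 (y) x 46 (z) mm, copper coil block 28 mm wide and 28 mm high, centred, sticking out to 66 mm over all along x; z up as it stands, 0.25 kg within 4 %. Grasp it by the core across y (40 mm). All six are alike; 5 or 6 are present (None = absent). They start standing on a 3 mm cork mat lying between the stand and the cabinet
- t5 (a point): centre (half-way up) of a dead mains transformer: dark steel core 34 (x) x 40 (y) x 46 (z) mm, copper coil block 28 mm wide and 28 mm high, centred, sticking out to 66 mm over all along x; z up as it stands, 0.25 kg within 4 %. Grasp it by the core across y (40 mm). All six are alike; 5 or 6 are present (None = absent). They start standing on a 3 mm cork mat lying between the stand and the cabinet
- t6 (a point): centre (half-way up) of a dead mains transformer: dark steel core 34 (x) x 40 (y) x 46 (z) mm, copper coil block 28 mm wide and 28 mm high, centred, sticking out to 66 mm over all along x; z up as it stands, 0.25 kg within 4 %. Grasp it by the core across y (40 mm). All six are alike; 5 or 6 are present (None = absent). They start standing on a 3 mm cork mat lying between the stand and the cabinet
- hinge (a point): middle of the tip bucket's hinge axle, fixed to the stand, 190 mm above the bench; the stand may be left or right of the mat. Stand axes: x from the axle towards the bucket's open front (roughly away from the robot), y along the axle, z up. Steel posts carry the axle at y = +-149 mm, tops 205 mm above the bench
- tray (a point): centre of the inner floor of the bucket when upright (fixed to the stand, stand axes): 75 mm in front of and 15 mm below the axle. The bucket is an open aluminium tray, inner 84 (x) x 230 (y) mm; back and side walls about 48 mm high, front lip only 12 mm. Transformers go in a row along y, their 66 mm length along x
- bucket (a joint): tilt of the bucket (rad): 0 upright on its stop, 1.6 fully tripped, mouth facing forward and down. Two transformers do not trip it, the third does; the damped swing takes 1 to 5 s. Emptied, it stays tripped (over-centre counterweight); pushed back to below about 0.7 it falls home to 0 by itself
- reset_bar (a point): middle of the reset bar, round steel, 12 mm thick, 140 mm long along the stand's y; turns with the bucket. Upright: 90 mm behind (-x) and 75 mm above the axle; tripped: 78 mm in front, 87 mm above. To reset push its front side with about 5 N towards -x, over the top, on its arc of 117 mm radius about the axle
- weight (a point): centre of the counterweight; turns with the bucket. It is a steel cylinder along y, 40 mm thick, 110 mm long, upright 78 mm behind and 45 mm above the axle: on the rear or under side of the bar, 32 mm between axes
- bin_floor (a point): centre of the inner floor of the scrap bin under the bucket, part of the stand: inner 280 (x) x 300 (y) mm, walls 5 mm thick, rims 70 mm above the bench. Axes as the stand
- drawer_floor (a point): centre of the inner floor of the cabinet's drawer; moves with it. Axes: x into the cabinet, y along its width, z up. Inner 195 (x) x 238 (y) mm, walls 66 mm high inside; front panel 15 mm thick beyond the -x wall, rising 76 mm above the floor. Cabinet 240 x 280 x 110 mm high, its top's underside 98 mm above the bench; left or right of the mat
- cab_drawer0_handle (a point): middle of the drawer's bar handle: round bar 11 mm thick, 120 mm long along the cabinet's y, 35 mm in front of the drawer's front panel, 38 mm below the cabinet's top
- cab_drawer0 (a joint): drawer opening (m): 0 shut, grows to 0.165 as it is pulled out in the cabinet's -x direction (towards the robot). It stays where it is left; it takes about 2 N to move
- tin: bystander: red flat tin 110 x 160 x 40 mm beyond the mat; leave alone
- cassettes: bystander: pile of two cassettes 70 x 110 x 34 mm on the cabinet's top; leave alone
Things that resemble listed ones, but are neither listed nor needed, are in the scene too. Leave any turquoise look-alike of the part that bears t6 alone. Leave any blue look-alike of the part that bears t3 alone.

How it is judged:
By the outcome, as a careful person would: the job done as asked, in the order asked, and still so for the second after the job is handed in, with the robot touching nothing.
Of trafo1, trafo2, trafo3, trafo4, trafo5, trafo6 only 5 to 6 are there at a start; the rules pass over those that are not, and their reading is None.
At some moment in a run one of trafo1, trafo2, trafo3, trafo4, trafo5, trafo6 may be knocked a few centimetres aside while the robot is not near it.
Once in a run the grip may slacken for a moment while it holds something.
It also fails if it takes over 210 s, if anything falls off the work surface, if the arm or the gripper's body presses on something with over 40 N, if the wrist force passes 120 N, or if a joint passes its speed limit or range.

## Robot

A 6-joint arm with a two-finger parallel gripper is mounted at the origin on the work surface. World frame = base frame: x ahead of the robot, y to its left, z up, the work surface at z = 0. Lengths are in m, angles in degrees, forces in N, time in s.
With the tool pointing down it reaches from about 0.3 to 0.75 m from the base axis. Payload 8.5 kg.
Tool frame: the origin (TCP) lies on the centre line of the jaws, within the pads' length; the fingertips stand 17 mm ahead of it and the grasp point (between the pads) lies 2 mm behind it (env.tip_extent is the distance from the TCP to the fingertips, in m); z points along the fingers, y is the direction in which the jaws open and shut (so a half turn about z gives the same grasp; the last joint's range is limited). The gripper opens to 85 mm and grips with 20 to 120 N. Pads are 22 mm wide; open, the fingers measure 114 mm over their backs; the gripper's body (76 mm by 85 mm) begins 54 mm behind the grasp point. The pads swing forward as they close: fully open they stand 13 mm farther back than shut.
Start: joints at [-81.32, 21.807, 74.336, -0, 83.858, -12.336], TCP at [0.197, -0.513, 0.248] pointing down, gripper open.
Joint ranges: [-178.18, 178.18], [-50.72, 133.34], [12.68, 142.11], [-81.47, 261.47], [9.98, 163.14], [-165.26, 165.26]. Speed limits (degrees/s): [136.94, 136.94, 180, 180, 180, 180].

## Interface

Orientations are given as a 3x3 rotation matrix whose columns are the frame's x, y, z axes.
In Python, from rig import telemetry, get_image, camera_params, close_job, env gives the robot as it stands.
- The arm moves only by the tool apply_moves, never from a script. Its argument "motion" is a list of rows, each an object of numbers: "tx", "ty", "tz": the shift along the tool's x, y, z in cm; "turn": the turn about the tool's z in degrees; "jaw": the gripper's target within -1 to 1 (fully open at 1, half-way at 0, shut at -1). In form: [{"tx": .., "ty": .., "tz": .., "turn": .., "jaw": ..}, ...]. A call has 1 to 5 rows; each row is the pose to reach, as a shift and turn from the pose measured when the call began, along the tool's axes at that moment; what a row does not reach only later rows make up. A row lasts 1/12 s, in which the tool goes at most 41.7 mm and 7.16 degrees, less where a joint would pass 70% of its speed; a pose out of reach is approached as far as the arm can. A call with a gripper value outside its range is refused whole. The fingers move at their own pace and stop on an object; "squeeze" is the grip in N (left out, the last holds). Time passes only in rows, so rows that repeat a pose let the fingers close. It gives the time, the measured TCP pose, the force and the opening at its end, in the units of the state.
- telemetry.observe(): the state, without advancing time (a new reading comes with each control period).
- get_image(name): name is "scene" or "top"; returns (picture, depth): 400x640x3 uint8, red, green, blue; 400x640 float32, m along the optical axis (not along the pixel's ray), 0 where there is no reading.
- camera_params(name): a dict with "fx", "fy", "cx", "cy" (pixels), "rvec" (rotation vector, rad) and "tvec" (3), from world to camera coordinates, as OpenCV has them. Camera axes: x right, y down, z forward; pixel columns grow to the right and rows downward; lengths in m; the calibration is good to about 2 mm. A picture is of the moment at which its call begins. camera_params takes no time and is no camera call.
- close_job(): hands the job in, once; it reports no verdict.
The state is a dict: "time_s": time; "q": joint angles; "qvel": joint speeds; "joint_efforts": joint torques, N m; "position": TCP position; "tool_rot": TCP orientation; "ft_force": force on the tool from outside, world axes, zero at the start; "wrist_torque": the same for the moment, N m; "grip_width": finger opening in m.
Only numpy, scipy, OpenCV 4.12 (cv2) and the standard library are available. Lean on these libraries where they do the work, as an engineer would, in place of code of your own. Each camera call takes 0.05 s, during which the arm holds its last target. There are 200 camera calls.

## Working session

There is one attempt and no reset: what is moved stays moved. The work goes in short steps, Python scripts to look and compute and a tool call to move; the robot and the scene stay as the last step left them, time stands still between calls to the robot, and variables do not carry over. Pictures are saved under pics/ and viewed, about 12 in all and at most 16, crops included, and the job is handed in when it is done.

Besides the shell and the picture viewer there is one more tool, called after ">>>" by a JSON object that holds its "api" and its "payload", one argument or row to a line. apply_moves: Moves the arm, as the interface text tells. Its arguments: {"type":"object","properties":{"motion":{"type":"array"},"squeeze":{"type":"number"}},"required":["motion"]}

```bash
mkdir -p pics; ls; cat > h.py <<'E'
import numpy as np, cv2, sys
from rig import telemetry, get_image, camera_params, close_job, env
def cam(n):
    p=camera_params(n); R=cv2.Rodrigues(np.array(p['rvec'],float))[0]; return p,R,np.array(p['tvec'],float).ravel()
def cloud(n,d):
    p,R,t=cam(n); v,u=np.indices(d.shape)
    P=np.stack([(u-p['cx'])/p['fx']*d,(v-p['cy'])/p['fy']*d,d],-1)
    W=(P-t)@R; W[d<=0]=np.nan; return W
def snap(n,name=None):
    im,d=get_image(n)
    if name: cv2.imwrite('pics/'+name,im[:,:,::-1])
    return im,d,cloud(n,d)
E
python3 - <<'E'
from h import *
for n in('scene','top'):
    im,d,W=snap(n,n+'0.png'); np.savez(n+'0.npz',im=im,d=d,W=W)
    p,R,t=cam(n); print(n,p['fx'],-R.T@t, R[2])
s=telemetry.observe(); print(s)
E
```

```text
pics
scene 429.51470621543257 [ 1.13663867 -0.06746866  0.99436225] [-0.56372045  0.06034561 -0.82375826]
top 497.19833702349183 [0.33190818 0.0019563  1.60234733] [ 0.14752875 -0.01665677 -0.9889175 ]
{'time_s': 0.1, 'q': array([-8.13201429e+01,  2.18361710e+01,  7.43778292e+01, -1.36563878e-03,
        8.38596247e+01, -1.23350350e+01]), 'qvel': array([ 0.00351058, -0.11845221, -0.20148644, -0.10785627,  0.02671972,
       -0.03420371]), 'joint_efforts': array([ 2.89430085e-03, -4.49225628e+01, -2.31655777e+01, -2.14186084e-04,
        3.63565334e-03, -1.67748567e-05]), 'position': array([ 0.19719773, -0.51317498,  0.2477977 ]), 'tool_rot': array([[ 9.33486357e-01,  3.58612848e-01, -2.17349753e-04],
       [ 3.58612825e-01, -9.33485531e-01,  1.26670283e-03],
       [ 2.51363059e-04, -1.26039422e-03, -9.99999174e-01]]), 'ft_force': array([-0.66668956, -0.32164141,  0.32050312]), 'wrist_torque': array([-0.00452751,  0.01100953, -0.04578074]), 'grip_width': 0.08512778084117664}
```

View pics/top0.png

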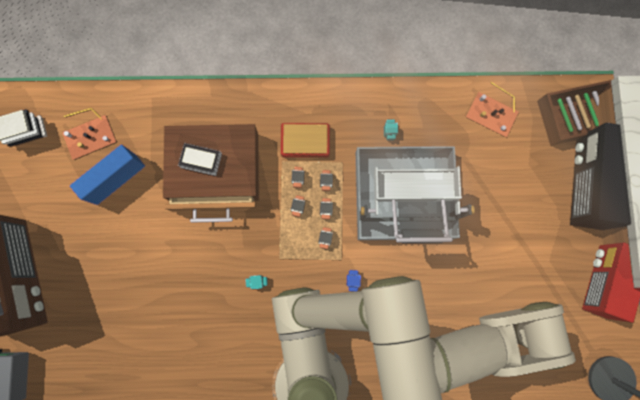

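View pics/scene0.png

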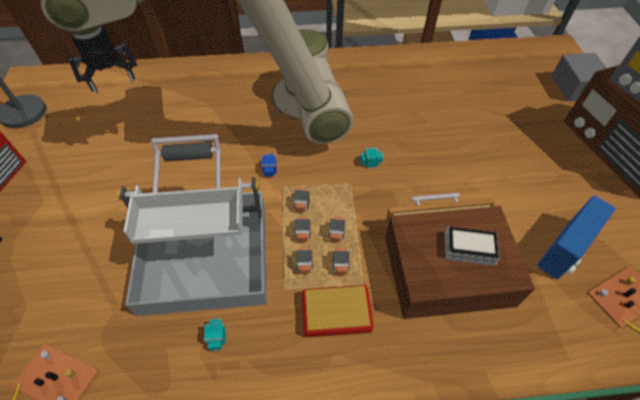

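Five transformers stand on the mat (top px ≈ (298,178), (327,181), (298,207), (327,208), (326,240)). The turquoise ones at (391,130) and (257,283) and the blue one at (354,280) are off the mat, so they are look-alikes to leave alone. The stand is on the right and the cabinet on the left.

```bash
cat >> h.py <<'E'
def trafos(W,im,box,zlo=.044,zhi=.056):
    x,y,z=W[...,0],W[...,1],W[...,2]
    m=(z>zlo)&(z<zhi)&(x>box[0])&(x<box[1])&(y>box[2])&(y<box[3])
    n,l,st,c=cv2.connectedComponentsWithStats(m.astype(np.uint8),connectivity=4)
    out=[]
    for i in range(1,n):
        if st[i,4]<25: continue
        P=W[l==i]; r=cv2.minAreaRect((P[:,:2]*1000).astype(np.float32))
        out.append((np.round(r[0],1),np.round(r[1],1),round(r[2],1),st[i,4],np.round(c[i]),round(float(np.median(P[:,2])),4)))
    return out
def seg(W,zlo,zhi,box,minn=15):
    x,y,z=W[...,0],W[...,1],W[...,2]
    m=(z>zlo)&(z<zhi)&(x>box[0])&(x<box[1])&(y>box[2])&(y<box[3])
    n,l,st,c=cv2.connectedComponentsWithStats(m.astype(np.uint8))
    for i in range(1,n):
        if st[i,4]<minn: continue
        P=W[l==i]; r=cv2.minAreaRect((P[:,:2]*1000).astype(np.float32))
        print(np.round(r[0],1),np.round(r[1],1),round(r[2],1),'n',st[i,4],'px',np.round(c[i]),'z',np.round(np.percentile(P[:,2],[5,50,95]),4))
E
python3 - <<'E'
from h import *
for n in('top','scene'):
    f=np.load(n+'0.npz'); W=f['W']; im=f['im']
    print(n)
    for t in trafos(W,im,(.3,.9,-.15,.35)): print(t)
    x=(.3,.9,-.5,0)
    for a,b in((.19,.215),(.215,.24),(.25,.285)): print('stand',a); seg(W,a,b,x)
    print('rim');seg(W,.064,.074,x)
    print('tray');seg(W,.17,.182,x)
    print('cab'); seg(W,.104,.117,(.3,.9,.1,.6)); print('handle'); seg(W,.06,.085,(.3,.9,.1,.6))
E
```

```text
top
(array([801.5, -47.6]), array([22.7, 25.5]), 58.9, np.int32(33), array([322., 130.]), 0.0457)
(array([646.1,  32.1]), array([38.7, 38.4]), 88.1, np.int32(133), array([298., 176.]), 0.05)
(array([639.6, -58.7]), array([35.3, 43.2]), 88.5, np.int32(122), array([327., 179.]), 0.0505)
(array([555.7,  33.2]), array([38.8, 39.7]), 75.3, np.int32(139), array([298., 205.]), 0.0493)
(array([548.1, -55.4]), array([38. , 45.1]), 88.5, np.int32(141), array([326., 208.]), 0.0505)
(array([451.7, -52.4]), array([42.5, 39.7]), 70.3, np.int32(142), array([326., 237.]), 0.0494)
(array([ 318.8, -134.1]), array([31.5, 36.8]), 89.1, np.int32(84), array([353., 280.]), 0.0479)
(array([320.3, 165.4]), array([36.7, 37.3]), 1.1, np.int32(113), array([256., 282.]), 0.0473)
stand 0.19
[ 593. -427.] [84.5  4.3] 0.3 n 84 px [457. 182.] z [0.1912 0.2034 0.213 ]
[ 540.6 -181.1] [73.3 92.1] 39.9 n 163 px [372. 206.] z [0.192  0.2013 0.2103]
[ 543.2 -307.9] [  8.1 132.5] 2.7 n 67 px [420. 200.] z [0.1923 0.1996 0.2145]
[ 524.3 -426.7] [97.1 37.4] 63.9 n 159 px [463. 207.] z [0.192  0.2016 0.2116]
stand 0.215
[ 52
[... 3260 characters left out ...]
 7.8 22.3] 67.5 n 28 px [127. 201.] z [0.1707 0.1759 0.1816]
[ 586.3 -314. ] [226.2  80.9] 89.6 n 3052 px [186. 219.] z [0.1721 0.1747 0.1779]
[ 636.6 -310.1] [ 21.  238.7] 3.9 n 296 px [187. 238.] z [0.1711 0.1765 0.1813]
cab
[692.4 303.2] [227.9 283.5] 0.5 n 8708 px [456. 256.] z [0.1061 0.1088 0.1116]
[696.3 582.9] [59.8 91.7] 40.1 n 191 px [568. 248.] z [0.1049 0.1141 0.1167]
handle
[518.9 300.9] [128.4  26.6] 88.4 n 226 px [435. 198.] z [0.0695 0.0745 0.0777]
[560.2 168.8] [18.6  9.3] 49.9 n 25 px [389. 216.] z [0.0637 0.0749 0.0844]
[761.6 248.5] [359.3 177.1] 51.8 n 700 px [445. 290.] z [0.0614 0.0727 0.0839]
[715.8 549.1] [66.3 29.8] 13.3 n 204 px [559. 260.] z [0.0611 0.0725 0.0839]
```

```bash
cat >> h.py <<'E'
from scipy.optimize import minimize
def fit(Ws,c,th0=0):
    "fit cross footprint (core 34x40, coil 66x28) to points z .018-.056 near c"
    P=[]
    for W in Ws:
        Q=W.reshape(-1,3); Q=Q[np.isfinite(Q[:,0])]
        Q=Q[(Q[:,2]>.014)&(Q[:,2]<.056)&(np.hypot(Q[:,0]-c[0],Q[:,1]-c[1])<.05)]; P.append(Q[:,:2])
    P=np.vstack(P)*1000
    def cost(v):
        d=P-v[:2]; a=np.radians(v[2]); u=np.abs(d@[np.cos(a),np.sin(a)]); w=np.abs(d@[-np.sin(a),np.cos(a)])
        sd=lambda hx,hy: np.maximum(u-hx,w-hy)
        s=np.minimum(sd(17,20),sd(33,14)); return np.mean(np.where(s>0,s,0)**2)+.002*np.mean(s**2)
    best=min((minimize(cost,[c[0]*1e3,c[1]*1e3,t],method='Nelder-Mead') for t in(-60,-30,0,30,60,90)),key=lambda r:r.fun)
    return np.round(best.x,1),round(best.fun,2),len(P)
E
python3 - <<'E'
from h import *
Ws=[np.load(n+'0.npz')['W'] for n in('top','scene')]
for c in((.649,.033),(.640,-.058),(.557,.034),(.5485,-.055),(.4535,-.0515)):
    print(fit(Ws[:1],c),fit(Ws[1:],c),fit(Ws,c))
E
```

```text
(array([649.1,  30.2,  -5. ]), np.float64(1.48), 230) (array([653.4,  33.1,  -8.6]), np.float64(0.14), 404) (array([651.4,  32.3,  -9.3]), np.float64(0.97), 634)
(array([635.4, -60.5, 174.7]), np.float64(2.78), 230) (array([641.1, -56.9,  -5.8]), np.float64(0.14), 401) (array([638.7, -58.1, 174.4]), np.float64(1.64), 631)
(array([554.7,  35.4, -17.6]), np.float64(1.93), 236) (array([559.4,  34.3, -12.7]), np.float64(0.14), 357) (array([557.7,  34.9, -16.3]), np.float64(1.04), 593)
(array([546.2, -56.5, -11.1]), np.float64(0.62), 232) (array([549.8, -55.3,  -1.9]), np.float64(0.13), 344) (array([547.8, -55.4,  -7.3]), np.float64(0.5), 576)
(array([449.2, -52.1, -14.2]), np.float64(0.45), 229) (array([456. , -50.7,  -9.2]), np.float64(0.18), 334) (array([454.4, -51.2,  -8.2]), np.float64(0.63), 563)
```

>>> {"api": "apply_moves", "payload": {
  "motion": [
    {"tz":-10,"turn":7},
    {"tz":-12,"turn":14},
    {"tz":-12,"turn":21},
    {"tz":-12,"turn":21},
    {"tz":-12,"turn":21}
  ],
  "squeeze": 60
}}

```text
invalid input
```

>>> {"api": "apply_moves", "payload": {
  "motion": [
    {"tx":0,"ty":0,"tz":-4,"turn":7,"jaw":1},
    {"tx":0,"ty":0,"tz":-8,"turn":14,"jaw":1},
    {"tx":0,"ty":0,"tz":-12,"turn":21,"jaw":1},
    {"tx":0,"ty":0,"tz":-12,"turn":21,"jaw":1}
  ],
  "squeeze": 60
}}

```text
time_s: 0.43
position: [0.1975, -0.5143, 0.3754]
tool_rot: [[1.0, -0.006, 0.002], [-0.006, -1.0, -0.011], [0.002, 0.011, -1.0]]
ft_force: [0.6, -0.6, 0.6]
grip_width: 0.0856
```

>>> {"api": "apply_moves", "payload": {
  "motion": [
    {"tx":2,"ty":-3.6,"tz":0,"turn":0,"jaw":0.5},
    {"tx":4,"ty":-7.2,"tz":0,"turn":0,"jaw":0.5},
    {"tx":6,"ty":-10.8,"tz":0,"turn":0,"jaw":0.5},
    {"tx":8,"ty":-14.4,"tz":0,"turn":0,"jaw":0.5},
    {"tx":10,"ty":-18,"tz":0,"turn":0,"jaw":0.5}
  ]
}}

```text
time_s: 0.85
position: [0.2989, -0.3331, 0.3732]
tool_rot: [[1.0, -0.006, 0.002], [-0.006, -1.0, -0.011], [0.002, 0.011, -1.0]]
ft_force: [2.1, -0.7, 0.3]
grip_width: 0.0641
```

>>> {"api": "apply_moves", "payload": {
  "motion": [
    {"tx":2,"ty":-3.6,"tz":0,"turn":0,"jaw":0.5},
    {"tx":4,"ty":-7.2,"tz":0,"turn":0,"jaw":0.5},
    {"tx":6,"ty":-10.8,"tz":0,"turn":0,"jaw":0.5},
    {"tx":8,"ty":-14.4,"tz":0,"turn":0,"jaw":0.5},
    {"tx":10,"ty":-18,"tz":0,"turn":0,"jaw":0.5}
  ]
}}

```text
time_s: 1.27
position: [0.4005, -0.1516, 0.3713]
tool_rot: [[1.0, -0.006, 0.001], [-0.006, -1.0, -0.011], [0.002, 0.011, -1.0]]
ft_force: [-0.0, -1.2, 0.4]
grip_width: 0.0639
```

>>> {"api": "apply_moves", "payload": {
  "motion": [
    {"tx":2,"ty":-3.6,"tz":0,"turn":5,"jaw":0.5},
    {"tx":4.5,"ty":-7.2,"tz":1,"turn":9,"jaw":0.5},
    {"tx":5.5,"ty":-10.2,"tz":3,"turn":9,"jaw":0.5},
    {"tx":5.5,"ty":-10.2,"tz":7,"turn":9,"jaw":0.5},
    {"tx":5.5,"ty":-10.2,"tz":11,"turn":9,"jaw":0.5}
  ]
}}

```text
time_s: 1.68
position: [0.4568, -0.0491, 0.2592]
tool_rot: [[0.987, -0.158, 0.004], [-0.158, -0.987, -0.012], [0.006, 0.011, -1.0]]
ft_force: [0.8, -0.4, -1.1]
grip_width: 0.0641
```

>>> {"api": "apply_moves", "payload": {
  "motion": [
    {"tx":0,"ty":0,"tz":4,"turn":0,"jaw":0.5},
    {"tx":0,"ty":0,"tz":8,"turn":0,"jaw":0.5},
    {"tx":0,"ty":0,"tz":11,"turn":0,"jaw":0.5},
    {"tx":0,"ty":0,"tz":13,"turn":0,"jaw":0.5},
    {"tx":0,"ty":0,"tz":13,"turn":0,"jaw":0.5}
  ]
}}

```text
time_s: 2.1
position: [0.4553, -0.05, 0.1257]
tool_rot: [[0.987, -0.158, -0.004], [-0.158, -0.987, -0.009], [-0.002, 0.009, -1.0]]
ft_force: [-0.3, -0.1, -0.2]
grip_width: 0.0639
```

```bash
python3 - <<'E'
from h import *
im,d,W=snap('scene','near1.png'); cv2.imwrite('pics/near1c.png',cv2.resize(im[150:300,230:400,::-1],None,fx=4,fy=4))
for c in((.653,.033),(.641,-.057),(.559,.0345),(.55,-.055),(.456,-.051)): print(fit([W],c))
E
```

```text
(array([652.7,  33.2, 177.5]), np.float64(0.15), 402)
(array([641.2, -56.8,  -6.1]), np.float64(0.15), 405)
(array([559.4,  35.1, -11.5]), np.float64(0.14), 359)
(array([550.3, -54.9,  -8.7]), np.float64(0.15), 348)
(array([456. , -50.6,  -9.5]), np.float64(0.17), 341)
```

View pics/near1c.png

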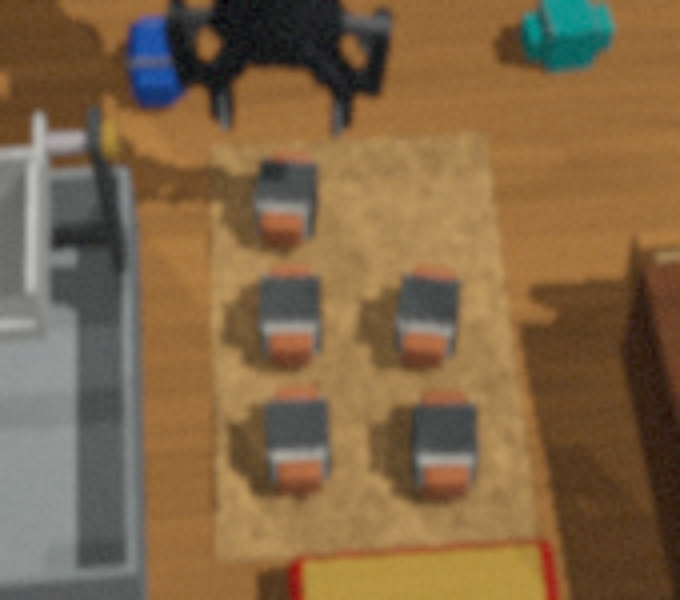

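The crop confirms the five dark-core, copper-coil transformers on the mat, with the jaws lined up above the nearest one (crop px (287,200)). Descending to grip it.

>>> {"api": "apply_moves", "payload": {
  "motion": [
    {"tx":0,"ty":0,"tz":4,"turn":0,"jaw":0.5},
    {"tx":0,"ty":0,"tz":7,"turn":0,"jaw":0.5},
    {"tx":0,"ty":0,"tz":9.2,"turn":0,"jaw":0.5},
    {"tx":0,"ty":0,"tz":9.2,"turn":0,"jaw":-0.3},
    {"tx":0,"ty":0,"tz":9.2,"turn":0,"jaw":-0.3}
  ]
}}

```text
time_s: 2.57
position: [0.4571, -0.0515, 0.037]
tool_rot: [[0.987, -0.158, 0.0], [-0.158, -0.987, -0.01], [0.002, 0.01, -1.0]]
ft_force: [-0.8, 8.7, 2.3]
grip_width: 0.0407
```

>>> {"api": "apply_moves", "payload": {
  "motion": [
    {"tx":0,"ty":0,"tz":0,"turn":0,"jaw":-0.4},
    {"tx":0,"ty":0,"tz":0,"turn":0,"jaw":-0.4},
    {"tx":0,"ty":0,"tz":0,"turn":0,"jaw":-0.4},
    {"tx":0,"ty":0,"tz":-3,"turn":0,"jaw":-0.4},
    {"tx":0,"ty":0,"tz":-7,"turn":0,"jaw":-0.4}
  ],
  "squeeze": 60
}}

```text
time_s: 2.98
position: [0.4558, -0.0504, 0.1066]
tool_rot: [[0.987, -0.159, -0.005], [-0.159, -0.987, -0.008], [-0.004, 0.009, -1.0]]
ft_force: [0.6, -0.7, -3.5]
grip_width: 0.0391
```

>>> {"api": "apply_moves", "payload": {
  "motion": [
    {"tx":0,"ty":0,"tz":-4,"turn":-4,"jaw":-0.4},
    {"tx":0,"ty":0,"tz":-8,"turn":-9,"jaw":-0.4},
    {"tx":0,"ty":0,"tz":-12,"turn":-9,"jaw":-0.4},
    {"tx":0,"ty":0,"tz":-16,"turn":-9,"jaw":-0.4},
    {"tx":0,"ty":0,"tz":-20,"turn":-9,"jaw":-0.4}
  ]
}}

```text
time_s: 3.4
position: [0.4558, -0.0483, 0.3096]
tool_rot: [[1.0, -0.002, -0.004], [-0.002, -1.0, -0.009], [-0.004, 0.009, -1.0]]
ft_force: [1.1, -0.5, -3.4]
grip_width: 0.0394
```

>>> {"api": "apply_moves", "payload": {
  "motion": [
    {"tx":1.6,"ty":3.7,"tz":0,"turn":0,"jaw":-0.4},
    {"tx":3.2,"ty":7.4,"tz":0,"turn":0,"jaw":-0.4},
    {"tx":4.8,"ty":11.1,"tz":0,"turn":0,"jaw":-0.4},
    {"tx":6.4,"ty":14.8,"tz":0,"turn":0,"jaw":-0.4},
    {"tx":8,"ty":18.5,"tz":0,"turn":0,"jaw":-0.4}
  ]
}}

```text
time_s: 3.82
position: [0.5354, -0.2349, 0.3118]
tool_rot: [[1.0, -0.002, -0.003], [-0.002, -1.0, -0.009], [-0.003, 0.009, -1.0]]
ft_force: [1.2, -0.5, -2.5]
grip_width: 0.0392
```

>>> {"api": "apply_moves", "payload": {
  "motion": [
    {"tx":1.6,"ty":3.7,"tz":0,"turn":0,"jaw":-0.4},
    {"tx":3.2,"ty":7.4,"tz":0,"turn":0,"jaw":-0.4},
    {"tx":4.8,"ty":11,"tz":0,"turn":0,"jaw":-0.4},
    {"tx":5.8,"ty":13.8,"tz":0,"turn":0,"jaw":-0.4},
    {"tx":5.8,"ty":13.8,"tz":0,"turn":0,"jaw":-0.4}
  ]
}}

```text
time_s: 4.23
position: [0.5931, -0.378, 0.3104]
tool_rot: [[1.0, -0.006, -0.005], [-0.006, -1.0, -0.008], [-0.005, 0.008, -1.0]]
ft_force: [-0.6, -0.2, -3.2]
grip_width: 0.0395
```

```bash
python3 - <<'E'
from h import *
im,d,W=snap('scene'); cv2.imwrite('pics/tray1.png',cv2.resize(im[100:320,90:290,::-1],None,fx=2.7,fy=2.7))
s=telemetry.observe(); print(s['position'],s['tool_rot'].round(3).tolist(),s['q'],s['grip_width'])
E
```

```text
[ 0.59288699 -0.37546661  0.3111455 ] [[1.0, -0.005, -0.005], [-0.005, -1.0, -0.008], [-0.005, 0.008, -1.0]] [-41.80619489  37.41022134  37.02388046  -0.53101603 105.47941193
  48.31479986] 0.03927680788530448
```

View pics/tray1.png

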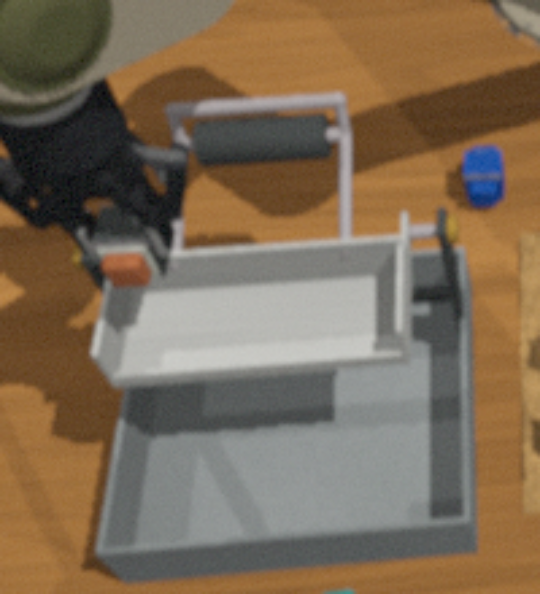

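The transformer hangs over the far end of the tray with room all round. Lowering.

>>> {"api": "apply_moves", "payload": {
  "motion": [
    {"tx":0.2,"ty":-0.4,"tz":3,"turn":0,"jaw":-0.4},
    {"tx":0.2,"ty":-0.4,"tz":6,"turn":0,"jaw":-0.4},
    {"tx":0.2,"ty":-0.4,"tz":8,"turn":0,"jaw":-0.4},
    {"tx":0.2,"ty":-0.4,"tz":9.3,"turn":0,"jaw":-0.4},
    {"tx":0.2,"ty":-0.4,"tz":9.6,"turn":0,"jaw":-0.4}
  ]
}}

```text
time_s: 4.7
position: [0.5936, -0.3705, 0.2132]
tool_rot: [[1.0, -0.004, -0.008], [-0.004, -1.0, -0.004], [-0.008, 0.005, -1.0]]
ft_force: [-0.7, -0.0, -2.8]
grip_width: 0.0391
```

>>> {"api": "apply_moves", "payload": {
  "motion": [
    {"tx":0,"ty":0,"tz":0.2,"turn":0,"jaw":-0.4},
    {"tx":0,"ty":0,"tz":0.4,"turn":0,"jaw":-0.4},
    {"tx":0,"ty":0,"tz":0.4,"turn":0,"jaw":0.1},
    {"tx":0,"ty":0,"tz":0.4,"turn":0,"jaw":0.2},
    {"tx":0,"ty":0,"tz":0.4,"turn":0,"jaw":0.2}
  ]
}}

```text
time_s: 5.12
position: [0.5939, -0.3707, 0.2106]
tool_rot: [[1.0, -0.004, -0.006], [-0.004, -1.0, -0.006], [-0.006, 0.006, -1.0]]
ft_force: [0.1, -0.2, -0.4]
grip_width: 0.0513
```

>>> {"api": "apply_moves", "payload": {
  "motion": [
    {"tx":0,"ty":0,"tz":-3,"turn":0,"jaw":0.2},
    {"tx":0,"ty":0,"tz":-6.5,"turn":0,"jaw":0.2},
    {"tx":0,"ty":-1,"tz":-10,"turn":0,"jaw":0.2},
    {"tx":-0.5,"ty":-5,"tz":-10,"turn":0,"jaw":0.2},
    {"tx":-1,"ty":-9,"tz":-10,"turn":0,"jaw":0.2}
  ]
}}

```text
time_s: 5.53
position: [0.5851, -0.2806, 0.313]
tool_rot: [[1.0, -0.006, -0.001], [-0.006, -1.0, -0.01], [-0.001, 0.01, -1.0]]
ft_force: [1.2, -0.5, -1.0]
grip_width: 0.0514
```

>>> {"api": "apply_moves", "payload": {
  "motion": [
    {"tx":-0.5,"ty":-4,"tz":0,"turn":0,"jaw":0.5},
    {"tx":-1,"ty":-8,"tz":0,"turn":0,"jaw":0.5},
    {"tx":-1.5,"ty":-12,"tz":0,"turn":0,"jaw":0.5},
    {"tx":-2.5,"ty":-16,"tz":0,"turn":4,"jaw":0.5},
    {"tx":-3.4,"ty":-20,"tz":0,"turn":8,"jaw":0.5}
  ]
}}

```text
time_s: 5.95
position: [0.5516, -0.0787, 0.3118]
tool_rot: [[0.989, -0.149, 0.001], [-0.149, -0.989, -0.011], [0.002, 0.01, -1.0]]
ft_force: [1.0, 0.4, 1.1]
grip_width: 0.0641
```

```bash
cat > look.py <<'E'
from h import *
im,d,W=snap('scene')
for c in((.653,.033),(.641,-.057),(.559,.035),(.55,-.055)): print(fit([W],c))
print('tray',[ (t[0],t[2]) for t in trafos(W,im,(.53,.66,-.44,-.18),.214,.2245)])
print('bar');seg(W,.25,.29,(.3,.7,-.5,-.1),60)
s=telemetry.observe(); print(s['time_s'],s['position'].round(4),s['tool_rot'].round(3).tolist(),s['grip_width'].round(4))
E
python3 look.py
```

```text
(array([653.2,  33.2,  -7.5]), np.float64(0.16), 405)
(array([641.7, -56.7,  -6. ]), np.float64(0.17), 405)
(array([559.4,  34.9, 169.4]), np.float64(0.17), 359)
(array([550.2, -55.2,  -2. ]), np.float64(0.15), 347)
tray [(array([ 584. , -310.9]), 89.4), (array([ 591.7, -369.6]), 85.3)]
bar
[ 429.5 -309.2] [149.7  17.1] 89.4 n 400 px [184. 140.] z [0.2552 0.2678 0.2715]
[ 440.9 -309.4] [ 28.8 109.1] 0.0 n 362 px [185. 147.] z [0.2505 0.2531 0.2554]Traceback (most recent call last):
  File "look.py", line 6, in <module>
    s=telemetry.observe(); print(s['time_s'],s['position'].round(4),s['tool_rot'].round(3).tolist(),s['grip_width'].round(4))
                                                                                                    ^^^^^^^^^^^^^^^^^^^^^
AttributeError: 'float' object has no attribute 'round'
```

>>> {"api": "apply_moves", "payload": {
  "motion": [
    {"tx":-0.5,"ty":-2.6,"tz":4,"turn":0,"jaw":0.5},
    {"tx":-0.5,"ty":-2.6,"tz":8,"turn":0,"jaw":0.5},
    {"tx":-0.5,"ty":-2.6,"tz":12,"turn":0,"jaw":0.5},
    {"tx":-0.5,"ty":-2.6,"tz":16,"turn":0,"jaw":0.5},
    {"tx":-0.5,"ty":-2.6,"tz":19,"turn":0,"jaw":0.5}
  ]
}}

```text
time_s: 6.42
position: [0.5488, -0.047, 0.1206]
tool_rot: [[0.989, -0.148, 0.001], [-0.148, -0.989, -0.008], [0.002, 0.008, -1.0]]
ft_force: [0.7, -0.5, 0.9]
grip_width: 0.0643
```

>>> {"api": "apply_moves", "payload": {
  "motion": [
    {"tx":0,"ty":0,"tz":4,"turn":0,"jaw":0.5},
    {"tx":0,"ty":0,"tz":7,"turn":0,"jaw":0.5},
    {"tx":0,"ty":0,"tz":8.6,"turn":0,"jaw":0.5},
    {"tx":0,"ty":0,"tz":8.6,"turn":0,"jaw":-0.4},
    {"tx":0,"ty":0,"tz":8.6,"turn":0,"jaw":-0.4}
  ]
}}

```text
time_s: 6.83
position: [0.5492, -0.048, 0.035]
tool_rot: [[0.989, -0.148, 0.001], [-0.148, -0.989, -0.008], [0.002, 0.008, -1.0]]
ft_force: [0.3, -0.6, 0.4]
grip_width: 0.0407
```

>>> {"api": "apply_moves", "payload": {
  "motion": [
    {"tx":0,"ty":0,"tz":0,"turn":0,"jaw":-0.4},
    {"tx":0,"ty":0,"tz":0,"turn":0,"jaw":-0.4},
    {"tx":0,"ty":0,"tz":-2,"turn":0,"jaw":-0.4},
    {"tx":0,"ty":0,"tz":-5,"turn":-3,"jaw":-0.4},
    {"tx":0,"ty":0,"tz":-9,"turn":-8,"jaw":-0.4}
  ]
}}

```text
time_s: 7.25
position: [0.5482, -0.047, 0.1255]
tool_rot: [[1.0, -0.007, -0.002], [-0.007, -1.0, -0.007], [-0.002, 0.007, -1.0]]
ft_force: [0.7, 0.1, -1.5]
grip_width: 0.0393
```

>>> {"api": "apply_moves", "payload": {
  "motion": [
    {"tx":0,"ty":0,"tz":-4,"turn":0,"jaw":-0.4},
    {"tx":0,"ty":0,"tz":-8,"turn":0,"jaw":-0.4},
    {"tx":0,"ty":0,"tz":-12,"turn":0,"jaw":-0.4},
    {"tx":0,"ty":0,"tz":-16,"turn":0,"jaw":-0.4},
    {"tx":0,"ty":0,"tz":-19,"turn":0,"jaw":-0.4}
  ]
}}

```text
time_s: 7.67
position: [0.5482, -0.0454, 0.3206]
tool_rot: [[1.0, -0.007, 0.004], [-0.007, -1.0, -0.009], [0.004, 0.009, -1.0]]
ft_force: [0.1, -0.6, -2.0]
grip_width: 0.0393
```

>>> {"api": "apply_moves", "payload": {
  "motion": [
    {"tx":0.7,"ty":4,"tz":0,"turn":0,"jaw":-0.4},
    {"tx":1.4,"ty":8,"tz":0,"turn":0,"jaw":-0.4},
    {"tx":2.1,"ty":12,"tz":0,"turn":0,"jaw":-0.4},
    {"tx":2.8,"ty":16,"tz":0,"turn":0,"jaw":-0.4},
    {"tx":3.5,"ty":19.5,"tz":0,"turn":0,"jaw":-0.4}
  ]
}}

```text
time_s: 8.08
position: [0.5814, -0.2427, 0.3238]
tool_rot: [[1.0, -0.007, 0.005], [-0.007, -1.0, -0.01], [0.005, 0.01, -1.0]]
ft_force: [0.9, 1.0, -2.5]
grip_width: 0.0392
```

>>> {"api": "apply_moves", "payload": {
  "motion": [
    {"tx":0.5,"ty":3,"tz":0,"turn":0,"jaw":-0.4},
    {"tx":1.0,"ty":5.5,"tz":0,"turn":0,"jaw":-0.4},
    {"tx":1.0,"ty":6.4,"tz":1,"turn":0,"jaw":-0.4},
    {"tx":1.0,"ty":6.4,"tz":2.5,"turn":0,"jaw":-0.4},
    {"tx":1.0,"ty":6.4,"tz":3,"turn":0,"jaw":-0.4}
  ]
}}

```text
time_s: 8.5
position: [0.5904, -0.307, 0.2927]
tool_rot: [[1.0, -0.008, 0.003], [-0.008, -1.0, -0.008], [0.003, 0.008, -1.0]]
ft_force: [0.5, 0.1, -3.7]
grip_width: 0.0391
```

>>> {"api": "apply_moves", "payload": {
  "motion": [
    {"tx":0.2,"ty":0,"tz":3,"turn":0,"jaw":-0.4},
    {"tx":0.2,"ty":0,"tz":5.5,"turn":0,"jaw":-0.4},
    {"tx":0.2,"ty":0,"tz":7,"turn":0,"jaw":-0.4},
    {"tx":0.2,"ty":0,"tz":7.7,"turn":0,"jaw":-0.4},
    {"tx":0.2,"ty":0,"tz":7.8,"turn":0,"jaw":-0.4}
  ]
}}

```text
time_s: 8.92
position: [0.5924, -0.3066, 0.2141]
tool_rot: [[1.0, -0.007, 0.001], [-0.007, -1.0, -0.007], [0.002, 0.007, -1.0]]
ft_force: [0.0, 0.1, -2.6]
grip_width: 0.0394
```

>>> {"api": "apply_moves", "payload": {
  "motion": [
    {"tx":0,"ty":0,"tz":0.3,"turn":0,"jaw":-0.4},
    {"tx":0,"ty":0,"tz":0.6,"turn":0,"jaw":-0.4},
    {"tx":0,"ty":0,"tz":0.6,"turn":0,"jaw":0.1},
    {"tx":0,"ty":0,"tz":0.6,"turn":0,"jaw":0.2},
    {"tx":0,"ty":0,"tz":0.6,"turn":0,"jaw":0.2}
  ]
}}

```text
time_s: 9.33
position: [0.5926, -0.3068, 0.2092]
tool_rot: [[1.0, -0.007, 0.003], [-0.007, -1.0, -0.008], [0.003, 0.008, -1.0]]
ft_force: [-0.2, -0.0, -0.1]
grip_width: 0.0512
```

>>> {"api": "apply_moves", "payload": {
  "motion": [
    {"tx":0,"ty":0,"tz":-3,"turn":0,"jaw":0.2},
    {"tx":0,"ty":0,"tz":-6.5,"turn":0,"jaw":0.2},
    {"tx":0,"ty":0,"tz":-10,"turn":0,"jaw":0.2},
    {"tx":0.3,"ty":-3,"tz":-11,"turn":0,"jaw":0.2},
    {"tx":1,"ty":-7,"tz":-11,"turn":0,"jaw":0.2}
  ]
}}

```text
time_s: 9.75
position: [0.6028, -0.2381, 0.3228]
tool_rot: [[1.0, -0.012, 0.01], [-0.012, -1.0, -0.013], [0.01, 0.013, -1.0]]
ft_force: [0.8, 0.2, -0.8]
grip_width: 0.051
```

>>> {"api": "apply_moves", "payload": {
  "motion": [
    {"tx":0.8,"ty":-4,"tz":0,"turn":0,"jaw":0.5},
    {"tx":1.6,"ty":-8,"tz":0,"turn":0,"jaw":0.5},
    {"tx":2.4,"ty":-12,"tz":0,"turn":0,"jaw":0.5},
    {"tx":3.2,"ty":-15,"tz":0,"turn":3,"jaw":0.5},
    {"tx":3.5,"ty":-17,"tz":0,"turn":6,"jaw":0.5}
  ]
}}

```text
time_s: 10.17
position: [0.6403, -0.0652, 0.3218]
tool_rot: [[0.993, -0.116, 0.011], [-0.116, -0.993, -0.013], [0.013, 0.011, -1.0]]
ft_force: [0.5, 0.6, -0.6]
grip_width: 0.0641
```

```bash
sed -i "s/s\['grip_width'\].round(4)/s['grip_width']/" look.py; python3 look.py
```

```text
(array([653.1,  33.7,  -7.5]), np.float64(0.14), 409)
(array([641.4, -56.8,  -5.1]), np.float64(0.15), 403)
(array([559.2,  34.8, -16. ]), np.float64(0.16), 358)
(array([550., -55., -60.]), np.float64(nan), 0)
tray [(array([ 584.4, -310.9]), 89.9), (array([ 592.9, -307.1]), 2.9), (array([ 591.2, -369.3]), 84.5)]
bar
[ 429.1 -309.5] [150.2  18.1] 89.0 n 394 px [185. 140.] z [0.2554 0.2677 0.2715]
[ 440.6 -309.5] [109.8  28.4] 89.9 n 368 px [185. 147.] z [0.2505 0.2529 0.2554]
10.2167 [ 0.6404 -0.0628  0.3218] [[0.993, -0.117, 0.011], [-0.117, -0.993, -0.011], [0.012, 0.01, -1.0]] 0.06430857266009395
  return _methods._mean(a, axis=axis, dtype=dtype,
  ret = ret.dtype.type(ret / rcount)
```

>>> {"api": "apply_moves", "payload": {
  "motion": [
    {"tx":-0.2,"ty":-0.6,"tz":4,"turn":0,"jaw":0.5},
    {"tx":-0.2,"ty":-0.6,"tz":8,"turn":0,"jaw":0.5},
    {"tx":-0.2,"ty":-0.6,"tz":12,"turn":0,"jaw":0.5},
    {"tx":-0.2,"ty":-0.6,"tz":16,"turn":0,"jaw":0.5},
    {"tx":-0.2,"ty":-0.6,"tz":19.5,"turn":0,"jaw":0.5}
  ]
}}

```text
time_s: 10.63
position: [0.6409, -0.0589, 0.125]
tool_rot: [[0.993, -0.117, 0.011], [-0.117, -0.993, -0.012], [0.012, 0.01, -1.0]]
ft_force: [1.5, -0.3, 0.9]
grip_width: 0.064
```

>>> {"api": "apply_moves", "payload": {
  "motion": [
    {"tx":0,"ty":0,"tz":4,"turn":0,"jaw":0.5},
    {"tx":0,"ty":0,"tz":7,"turn":0,"jaw":0.5},
    {"tx":0,"ty":0,"tz":9,"turn":0,"jaw":0.5},
    {"tx":0,"ty":0,"tz":9,"turn":0,"jaw":-0.4},
    {"tx":0,"ty":0,"tz":9,"turn":0,"jaw":-0.4}
  ]
}}

```text
time_s: 11.05
position: [0.6422, -0.0602, 0.0353]
tool_rot: [[0.993, -0.117, 0.011], [-0.117, -0.993, -0.011], [0.012, 0.01, -1.0]]
ft_force: [-0.4, 0.4, 0.5]
grip_width: 0.041
```

>>> {"api": "apply_moves", "payload": {
  "motion": [
    {"tx":0,"ty":0,"tz":0,"turn":0,"jaw":-0.4},
    {"tx":0,"ty":0,"tz":0,"turn":0,"jaw":-0.4},
    {"tx":0,"ty":0,"tz":-2,"turn":0,"jaw":-0.4},
    {"tx":0,"ty":0,"tz":-5,"turn":-3,"jaw":-0.4},
    {"tx":0,"ty":0,"tz":-9,"turn":-6,"jaw":-0.4}
  ]
}}

```text
time_s: 11.47
position: [0.6402, -0.059, 0.1254]
tool_rot: [[1.0, -0.01, 0.008], [-0.01, -1.0, -0.01], [0.008, 0.01, -1.0]]
ft_force: [1.1, 0.3, -3.0]
grip_width: 0.0395
```

>>> {"api": "apply_moves", "payload": {
  "motion": [
    {"tx":0,"ty":0,"tz":-4,"turn":0,"jaw":-0.4},
    {"tx":0,"ty":0,"tz":-8,"turn":0,"jaw":-0.4},
    {"tx":0,"ty":0,"tz":-12,"turn":0,"jaw":-0.4},
    {"tx":0,"ty":0,"tz":-16,"turn":0,"jaw":-0.4},
    {"tx":0,"ty":0,"tz":-19,"turn":0,"jaw":-0.4}
  ]
}}

```text
time_s: 11.88
position: [0.6383, -0.0568, 0.321]
tool_rot: [[1.0, -0.01, 0.013], [-0.01, -1.0, -0.012], [0.014, 0.012, -1.0]]
ft_force: [0.4, -0.3, -3.0]
grip_width: 0.0392
```

>>> {"api": "apply_moves", "payload": {
  "motion": [
    {"tx":-1,"ty":4,"tz":0,"turn":0,"jaw":-0.4},
    {"tx":-2,"ty":8,"tz":0,"turn":0,"jaw":-0.4},
    {"tx":-3,"ty":12,"tz":0,"turn":0,"jaw":-0.4},
    {"tx":-4,"ty":16,"tz":0,"turn":0,"jaw":-0.4},
    {"tx":-4.5,"ty":18.5,"tz":0,"turn":0,"jaw":-0.4}
  ]
}}

```text
time_s: 12.3
position: [0.5897, -0.2447, 0.3241]
tool_rot: [[1.0, -0.012, 0.015], [-0.012, -1.0, -0.014], [0.015, 0.014, -1.0]]
ft_force: [0.6, -0.2, -1.9]
grip_width: 0.0392
```

>>> {"api": "apply_moves", "payload": {
  "motion": [
    {"tx":0,"ty":0,"tz":1,"turn":0,"jaw":-0.4},
    {"tx":0,"ty":0,"tz":2.5,"turn":0,"jaw":-0.4},
    {"tx":0,"ty":0,"tz":3,"turn":0,"jaw":-0.4},
    {"tx":0,"ty":0,"tz":3,"turn":0,"jaw":-0.4}
  ]
}}

```text
time_s: 12.63
position: [0.5898, -0.2443, 0.2935]
tool_rot: [[1.0, -0.012, 0.013], [-0.012, -1.0, -0.013], [0.013, 0.013, -1.0]]
ft_force: [-1.5, 0.8, -2.6]
grip_width: 0.0389
```

>>> {"api": "apply_moves", "payload": {
  "motion": [
    {"tx":0.2,"ty":-0.3,"tz":3,"turn":0,"jaw":-0.4},
    {"tx":0.2,"ty":-0.3,"tz":5.5,"turn":0,"jaw":-0.4},
    {"tx":0.2,"ty":-0.3,"tz":7,"turn":0,"jaw":-0.4},
    {"tx":0.2,"ty":-0.3,"tz":8,"turn":0,"jaw":-0.4},
    {"tx":0.2,"ty":-0.3,"tz":8.1,"turn":0,"jaw":-0.4}
  ]
}}

```text
time_s: 13.05
position: [0.5928, -0.2416, 0.2116]
tool_rot: [[1.0, -0.011, 0.011], [-0.011, -1.0, -0.012], [0.011, 0.011, -1.0]]
ft_force: [-0.5, -1.1, -1.9]
grip_width: 0.0393
```

>>> {"api": "apply_moves", "payload": {
  "motion": [
    {"tx":0,"ty":0,"tz":0.3,"turn":0,"jaw":-0.4},
    {"tx":0,"ty":0,"tz":0.3,"turn":0,"jaw":0.15},
    {"tx":0,"ty":0,"tz":0.3,"turn":0,"jaw":0.15},
    {"tx":0,"ty":0,"tz":-3,"turn":0,"jaw":0.15},
    {"tx":0,"ty":0,"tz":-7,"turn":0,"jaw":0.15}
  ]
}}

```text
time_s: 13.47
position: [0.5914, -0.2404, 0.281]
tool_rot: [[1.0, -0.011, 0.008], [-0.011, -1.0, -0.009], [0.008, 0.009, -1.0]]
ft_force: [1.0, -0.7, 1.3]
grip_width: 0.0486
```

>>> {"api": "apply_moves", "payload": {
  "motion": [
    {"tx":0,"ty":0,"tz":-4,"turn":0,"jaw":0.15},
    {"tx":0,"ty":0,"tz":-8,"turn":0,"jaw":0.15},
    {"tx":0,"ty":-3,"tz":-11,"turn":0,"jaw":0.15},
    {"tx":0,"ty":-7,"tz":-11,"turn":0,"jaw":0.15},
    {"tx":0,"ty":-11,"tz":-11,"turn":0,"jaw":0.15}
  ]
}}

```text
time_s: 13.88
position: [0.5917, -0.1288, 0.3934]
tool_rot: [[1.0, -0.013, 0.014], [-0.013, -1.0, -0.012], [0.014, 0.012, -1.0]]
ft_force: [0.4, -0.2, -1.3]
grip_width: 0.0494
```

>>> {"api": "apply_moves", "payload": {
  "motion": [
    {"tx":-1,"ty":-4,"tz":0,"turn":0,"jaw":0.5},
    {"tx":-2,"ty":-8,"tz":0,"turn":0,"jaw":0.5},
    {"tx":-2.5,"ty":-12,"tz":0,"turn":0,"jaw":0.5},
    {"tx":-3,"ty":-16,"tz":0,"turn":6,"jaw":0.5},
    {"tx":-3,"ty":-17,"tz":0,"turn":12,"jaw":0.5}
  ]
}}

```text
time_s: 14.3
position: [0.5625, 0.0465, 0.3934]
tool_rot: [[0.975, -0.221, 0.018], [-0.22, -0.975, -0.011], [0.02, 0.007, -1.0]]
ft_force: [0.6, -0.1, 0.3]
grip_width: 0.0643
```

```bash
python3 look.py 2>/dev/null; python3 -c "
from h import *
im,d,W=snap('scene'); cv2.imwrite('pics/trip.png',cv2.resize(im[90:340,90:420,::-1],None,fx=2.3,fy=2.3))"
```

```text
(array([ 6.532e+02,  3.290e+01, -2.000e-01]), np.float64(0.17), 407)
(array([641., -57., -60.]), np.float64(nan), 0)
(array([559.3,  34.4, -15.8]), np.float64(0.14), 361)
(array([550., -55., -60.]), np.float64(nan), 0)
tray []
bar
[ 564.9 -309.2] [149.5  53.2] 89.5 n 935 px [178. 183.] z [0.2749 0.2865 0.2897]
14.35 [0.563  0.046  0.3931] [[0.974, -0.227, 0.018], [-0.227, -0.974, -0.011], [0.02, 0.007, -1.0]] 0.06405883577213359
```

View pics/trip.png

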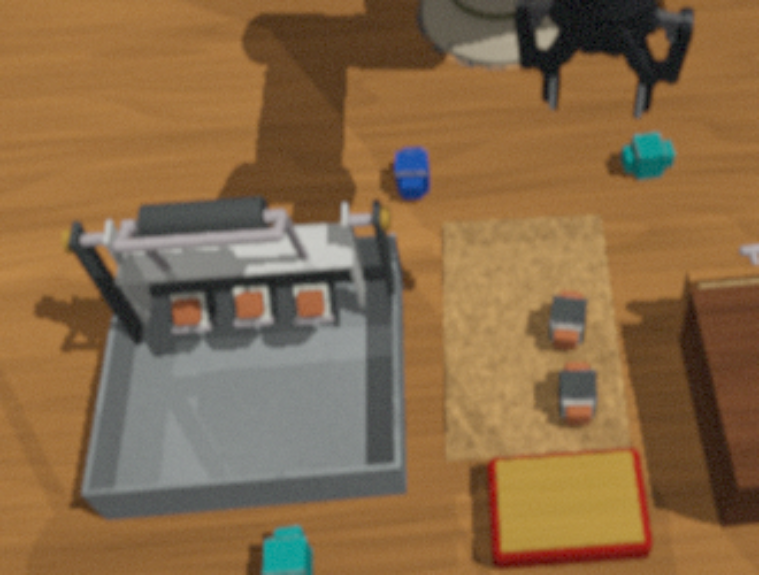

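The bucket has tripped and all three transformers lie in the bin (crop px (190,312), (252,305), (312,300)). Two remain on the mat. Next is the reset bar.

>>> {"api": "apply_moves", "payload": {
  "motion": [
    {"tx":1.6,"ty":3.2,"tz":0,"turn":-5,"jaw":-0.5},
    {"tx":3.2,"ty":6.4,"tz":0,"turn":-10,"jaw":-1},
    {"tx":4.8,"ty":9.6,"tz":0,"turn":-13,"jaw":-1},
    {"tx":6.4,"ty":12.8,"tz":0,"turn":-13,"jaw":-1},
    {"tx":7.9,"ty":16.1,"tz":0,"turn":-13,"jaw":-1}
  ]
}}

```text
time_s: 14.82
position: [0.6053, -0.1338, 0.3963]
tool_rot: [[1.0, 0.009, 0.018], [0.009, -1.0, -0.013], [0.018, 0.013, -1.0]]
ft_force: [-0.0, 0.2, -0.2]
grip_width: 0.0033
```

>>> {"api": "apply_moves", "payload": {
  "motion": [
    {"tx":1,"ty":4,"tz":0,"turn":0,"jaw":-1},
    {"tx":2,"ty":8,"tz":0,"turn":0,"jaw":-1},
    {"tx":3,"ty":12,"tz":0,"turn":0,"jaw":-1},
    {"tx":4,"ty":15,"tz":0,"turn":0,"jaw":-1},
    {"tx":4.2,"ty":17.8,"tz":0,"turn":0,"jaw":-1}
  ]
}}

```text
time_s: 15.23
position: [0.6485, -0.3156, 0.3988]
tool_rot: [[1.0, 0.01, 0.018], [0.01, -1.0, -0.013], [0.018, 0.013, -1.0]]
ft_force: [0.6, -0.5, -0.7]
grip_width: 0.0002
```

```bash
python3 - <<'E'
from h import *
im,d,W=snap('scene')
seg(W,.255,.31,(.3,.62,-.5,-.1),60)
m=(W[...,2]>.255)&(W[...,2]<.31)&(W[...,0]<.63)&(W[...,1]<-.25)&(W[...,1]>-.37); P=W[m]; print(np.percentile(P[:,0],[90,98,100]), [np.round([P[(P[:,0]>a)&(P[:,0]<a+.01),2].mean(),((P[:,0]>a)&(P[:,0]<a+.01)).sum()],3).tolist() for a in np.arange(.53,.63,.01)])
s=telemetry.observe(); print(s['time_s'],s['position'].round(4),s['tool_rot'].round(3).tolist(),s['ft_force'])
E
```

```text
[ 575.2 -310.5] [ 54.7 151.7] 0.7 n 1272 px [179. 188.] z [0.2714 0.2813 0.2863]
[0.59858229 0.60038465 0.60248717] [[nan, 0.0], [0.274, 8.0], [0.283, 104.0], [0.284, 198.0], [0.281, 291.0], [0.276, 136.0], [0.281, 303.0], [0.28, 36.0], [nan, 0.0], [nan, 0.0]]
15.2833 [ 0.6477 -0.3204  0.3969] [[1.0, 0.005, 0.016], [0.005, -1.0, -0.013], [0.016, 0.013, -1.0]] [-0.82269871 -2.70688027 -1.7046975 ]<stdin>:4: RuntimeWarning: Mean of empty slice.
  ret = ret.dtype.type(ret / rcount)
```

>>> {"api": "apply_moves", "payload": {
  "motion": [
    {"tx":-0.3,"ty":-0.6,"tz":3,"turn":0,"jaw":-1},
    {"tx":-0.5,"ty":-0.8,"tz":6.5,"turn":0,"jaw":-1},
    {"tx":-0.6,"ty":-0.8,"tz":9.5,"turn":0,"jaw":-1},
    {"tx":-0.6,"ty":-0.8,"tz":11.4,"turn":0,"jaw":-1},
    {"tx":-0.6,"ty":-0.8,"tz":11.4,"turn":0,"jaw":-1}
  ]
}}

```text
time_s: 15.7
position: [0.6419, -0.3149, 0.2784]
tool_rot: [[1.0, 0.006, 0.009], [0.006, -1.0, -0.009], [0.009, 0.009, -1.0]]
ft_force: [0.3, 0.8, -0.0]
grip_width: 0.0
```

>>> {"api": "apply_moves", "payload": {
  "motion": [
    {"tx":-0.8,"ty":0,"tz":0,"turn":0,"jaw":-1},
    {"tx":-1.6,"ty":0,"tz":0,"turn":0,"jaw":-1},
    {"tx":-2.4,"ty":0,"tz":-0.1,"turn":0,"jaw":-1},
    {"tx":-3.2,"ty":0,"tz":-0.6,"turn":0,"jaw":-1},
    {"tx":-4.0,"ty":0,"tz":-1.1,"turn":0,"jaw":-1}
  ]
}}

```text
time_s: 16.12
position: [0.6023, -0.3161, 0.2915]
tool_rot: [[1.0, 0.007, 0.015], [0.007, -1.0, -0.012], [0.015, 0.012, -1.0]]
ft_force: [8.8, -1.0, 4.2]
grip_width: -0.0
```

Contact made at about 9 N. Following the arc now.

>>> {"api": "apply_moves", "payload": {
  "motion": [
    {"tx":-0.7,"ty":0,"tz":-0.5,"turn":0,"jaw":-1},
    {"tx":-1.4,"ty":0,"tz":-0.9,"turn":0,"jaw":-1},
    {"tx":-2.1,"ty":0,"tz":-1.2,"turn":0,"jaw":-1},
    {"tx":-2.8,"ty":0,"tz":-1.5,"turn":0,"jaw":-1},
    {"tx":-3.5,"ty":0,"tz":-1.7,"turn":0,"jaw":-1}
  ]
}}

```text
time_s: 16.53
position: [0.5672, -0.3166, 0.3108]
tool_rot: [[1.0, 0.008, 0.02], [0.009, -1.0, -0.015], [0.02, 0.015, -1.0]]
ft_force: [4.5, 0.4, 3.8]
grip_width: -0.0001
```

>>> {"api": "apply_moves", "payload": {
  "motion": [
    {"tx":-0.7,"ty":0,"tz":-0.1,"turn":0,"jaw":-1},
    {"tx":-1.4,"ty":0,"tz":-0.2,"turn":0,"jaw":-1},
    {"tx":-2.1,"ty":0,"tz":-0.3,"turn":0,"jaw":-1},
    {"tx":-2.8,"ty":0,"tz":-0.3,"turn":0,"jaw":-1},
    {"tx":-3.5,"ty":0,"tz":-0.3,"turn":0,"jaw":-1}
  ]
}}

```text
time_s: 16.95
position: [0.5313, -0.317, 0.313]
tool_rot: [[1.0, 0.008, 0.019], [0.008, -1.0, -0.014], [0.019, 0.015, -1.0]]
ft_force: [1.5, 0.4, 0.4]
grip_width: 0.0
```

>>> {"api": "apply_moves", "payload": {
  "motion": [
    {"tx":-0.7,"ty":0,"tz":0.1,"turn":0,"jaw":-1},
    {"tx":-1.4,"ty":0,"tz":0.2,"turn":0,"jaw":-1},
    {"tx":-2.1,"ty":0,"tz":0.4,"turn":0,"jaw":-1},
    {"tx":-2.8,"ty":0,"tz":0.6,"turn":0,"jaw":-1},
    {"tx":-2.8,"ty":0,"tz":0.6,"turn":0,"jaw":-1}
  ]
}}

```text
time_s: 17.37
position: [0.502, -0.3173, 0.3059]
tool_rot: [[1.0, 0.007, 0.018], [0.008, -1.0, -0.014], [0.018, 0.014, -1.0]]
ft_force: [-0.6, 0.6, -0.4]
grip_width: -0.0
```

>>> {"api": "apply_moves", "payload": {
  "motion": [
    {"tx":0,"ty":0,"tz":-3,"turn":0,"jaw":-1},
    {"tx":0,"ty":0,"tz":-7,"turn":0,"jaw":-1},
    {"tx":0,"ty":-3,"tz":-9,"turn":0,"jaw":-1},
    {"tx":0,"ty":-7,"tz":-9,"turn":0,"jaw":-1},
    {"tx":0,"ty":-11,"tz":-9,"turn":0,"jaw":-1}
  ]
}}

```text
time_s: 17.78
position: [0.4995, -0.2055, 0.3952]
tool_rot: [[1.0, 0.006, 0.019], [0.006, -1.0, -0.015], [0.019, 0.015, -1.0]]
ft_force: [-0.0, 0.4, 0.9]
grip_width: 0.0003
```

>>> {"api": "apply_moves", "payload": {
  "motion": [
    {"tx":-1.5,"ty":-4,"tz":0,"turn":0,"jaw":-0.4},
    {"tx":-3,"ty":-8,"tz":0,"turn":0,"jaw":-0.4},
    {"tx":-4.5,"ty":-11.5,"tz":0,"turn":0,"jaw":-0.4},
    {"tx":-6,"ty":-15.5,"tz":0,"turn":0,"jaw":-0.4},
    {"tx":-7,"ty":-19,"tz":0,"turn":0,"jaw":-0.4}
  ]
}}

```text
time_s: 18.2
position: [0.4269, -0.0141, 0.3911]
tool_rot: [[1.0, 0.005, 0.019], [0.006, -1.0, -0.015], [0.019, 0.015, -1.0]]
ft_force: [0.9, 0.9, -0.3]
grip_width: 0.0258
```

```bash
python3 - <<'E'
from h import *
im,d,W=snap('scene'); cv2.imwrite('pics/reset.png',cv2.resize(im[90:330,90:550,::-1],None,fx=1.7,fy=1.7))
print('bar');seg(W,.25,.30,(.3,.65,-.5,-.1),60)
print('tray');seg(W,.165,.185,(.5,.66,-.44,-.18),200)
print('handle');seg(W,.06,.085,(.45,.55,.15,.45),60)
for c in((.653,.033),(.559,.035)): print(fit([W],c))
print('cass');seg(W,.12,.16,(.55,.85,.15,.45))
s=telemetry.observe(); print(s['time_s'],s['position'].round(4),s['tool_rot'].round(3).tolist(),s['q'].round(1),s['grip_width'])
im,d,W=snap('top');print('handle top');seg(W,.06,.085,(.45,.55,.15,.45),60)
E
```

```text
bar
[ 431.2 -309.4] [149.8  18.9] 89.3 n 400 px [184. 140.] z [0.2551 0.268  0.2715]
[ 441.7 -309.7] [110.2  30. ] 89.7 n 362 px [185. 147.] z [0.2505 0.253  0.2557]
tray
[ 593.3 -310.2] [238.3  93.2] 89.6 n 3576 px [186. 221.] z [0.1721 0.1747 0.1826]
handle
[519.6 300.4] [129.4  28.1] 89.4 n 226 px [435. 198.] z [0.0701 0.0748 0.0783]
(array([653.5,  33.3,  -2.4]), np.float64(0.15), 399)
(array([559.7,  35. , -12.2]), np.float64(0.14), 359)
cass
[692.4 326.6] [113.1  73.9] 76.4 n 1630 px [472. 245.] z [0.1239 0.1427 0.1458]
18.25 [ 0.4252 -0.0094  0.3919] [[1.0, 0.009, 0.02], [0.01, -1.0, -0.013], [0.02, 0.013, -1.0]] [-17.1   4.2  74.7  -0.4  99.8  72.3] 0.02570185695861216
handle top
[524.8 281.6] [ 42.  238.8] 0.8 n 283 px [213. 215.] z [0.0642 0.0759 0.0823]
```

View pics/reset.png

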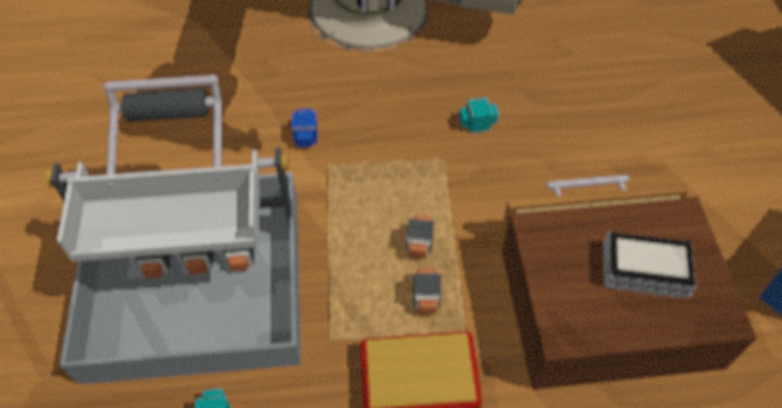

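The bucket is upright and empty, and the three transformers are in the bin. The handle is at crop px (588,185). Measuring the bar axis and the panel face for the handle grasp.

```bash
python3 - <<'E'
from h import *
for n in('scene','top'):
    im,d,W=snap(n); P=W.reshape(-1,3); P=P[np.isfinite(P[:,0])]
    for y0 in(.262,.302):
        Q=P[(P[:,1]>y0)&(P[:,1]<y0+.035)&(P[:,0]>.47)&(P[:,0]<.60)&(P[:,2]>.03)]
        h,e=np.histogram(Q[:,0],np.arange(.48,.60,.004)); print(n,y0,[(round(e[i],3),h[i],round(float(Q[(Q[:,0]>=e[i])&(Q[:,0]<e[i+1]),2].max()),3)) for i in range(len(h)) if h[i]])
E
```

```text
scene 0.262 [(np.float64(0.504), np.int64(1), 0.069), (np.float64(0.508), np.int64(8), 0.078), (np.float64(0.512), np.int64(21), 0.078), (np.float64(0.516), np.int64(23), 0.08), (np.float64(0.544), np.int64(3), 0.094), (np.float64(0.548), np.int64(14), 0.099), (np.float64(0.552), np.int64(17), 0.099), (np.float64(0.556), np.int64(20), 0.099), (np.float64(0.56), np.int64(38), 0.098), (np.float64(0.564), np.int64(17), 0.097), (np.float64(0.576), np.int64(4), 0.108), (np.float64(0.58), np.int64(15), 0.112), (np.float64(0.584), np.int64(17), 0.111), (np.float64(0.588), np.int64(22), 0.112), (np.float64(0.592), np.int64(19), 0.111)]
scene 0.302 [(np.float64(0.508), np.int64(11), 0.077), (np.float64(0.512), np.int64(24), 0.079), (np.float64(0.516), np.int64(21), 0.079), (np.float64(0.544), np.int64(1), 0.095), (np.float64(0.548), np.int64(14), 0.099), (np.float64(0.552), np.int64(20), 0.099), (np.float64(0.556), np.int64(16), 0.099), (np.float64(0.56), np.int64(49), 0.1), (np.float64(0.564), np.int64(6), 0.092), (np.float64(0.568), np.int64(1), 0.09), (np.float64(0.576), np.int64(3), 0.108
[... 731 characters left out ...]
.592), np.int64(13), 0.116)]
top 0.302 [(np.float64(0.5), np.int64(2), 0.077), (np.float64(0.504), np.int64(13), 0.084), (np.float64(0.508), np.int64(18), 0.088), (np.float64(0.512), np.int64(5), 0.079), (np.float64(0.54), np.int64(17), 0.1), (np.float64(0.544), np.int64(29), 0.106), (np.float64(0.548), np.int64(12), 0.109), (np.float64(0.552), np.int64(21), 0.106), (np.float64(0.556), np.int64(9), 0.099), (np.float64(0.56), np.int64(15), 0.095), (np.float64(0.564), np.int64(2), 0.084), (np.float64(0.576), np.int64(22), 0.116), (np.float64(0.58), np.int64(13), 0.117), (np.float64(0.584), np.int64(22), 0.114), (np.float64(0.588), np.int64(13), 0.121), (np.float64(0.592), np.int64(13), 0.116)]
```

>>> {"api": "apply_moves", "payload": {
  "motion": [
    {"tx":0.8,"ty":-4,"tz":0,"turn":-7,"jaw":-0.4},
    {"tx":1.6,"ty":-8,"tz":0,"turn":-14,"jaw":-0.4},
    {"tx":2.4,"ty":-12,"tz":0,"turn":-21,"jaw":-0.4},
    {"tx":3.2,"ty":-16,"tz":0,"turn":-28,"jaw":-0.4},
    {"tx":4,"ty":-20,"tz":0,"turn":-35,"jaw":-0.4}
  ]
}}

```text
time_s: 18.82
position: [0.4679, 0.1858, 0.3885]
tool_rot: [[0.812, 0.583, 0.019], [0.583, -0.812, -0.016], [0.007, 0.024, -1.0]]
ft_force: [1.6, -0.4, 0.8]
grip_width: 0.0254
```

>>> {"api": "apply_moves", "payload": {
  "motion": [
    {"tx":2.5,"ty":-2,"tz":0,"turn":-7,"jaw":-0.4},
    {"tx":5,"ty":-4,"tz":0,"turn":-14,"jaw":-0.4},
    {"tx":7.5,"ty":-6,"tz":0,"turn":-21,"jaw":-0.4},
    {"tx":9.1,"ty":-7,"tz":0,"turn":-28,"jaw":-0.4},
    {"tx":9.1,"ty":-7,"tz":0,"turn":-35,"jaw":-0.4}
  ]
}}

```text
time_s: 19.23
position: [0.503, 0.2977, 0.3852]
tool_rot: [[0.324, 0.946, 0.017], [0.946, -0.324, -0.016], [-0.01, 0.021, -1.0]]
ft_force: [0.8, 0.2, 0.7]
grip_width: 0.026
```

>>> {"api": "apply_moves", "payload": {
  "motion": [
    {"tx":0,"ty":0,"tz":3,"turn":-7,"jaw":-0.4},
    {"tx":0,"ty":0,"tz":6,"turn":-14,"jaw":-0.4},
    {"tx":0,"ty":0,"tz":9,"turn":-20,"jaw":-0.4},
    {"tx":0,"ty":0,"tz":12,"turn":-20,"jaw":-0.4},
    {"tx":0,"ty":0,"tz":15,"turn":-20,"jaw":-0.4}
  ]
}}

```text
time_s: 19.65
position: [0.5066, 0.294, 0.233]
tool_rot: [[-0.017, 1.0, 0.016], [1.0, 0.018, -0.017], [-0.017, 0.016, -1.0]]
ft_force: [1.1, -0.0, -0.9]
grip_width: 0.0256
```

>>> {"api": "apply_moves", "payload": {
  "motion": [
    {"tx":0.5,"ty":0,"tz":3,"turn":1,"jaw":-0.4},
    {"tx":1,"ty":0,"tz":6,"turn":1,"jaw":-0.4},
    {"tx":1,"ty":0,"tz":9,"turn":1,"jaw":-0.4},
    {"tx":1,"ty":0,"tz":10,"turn":1,"jaw":-0.4},
    {"tx":1,"ty":0,"tz":10,"turn":1,"jaw":-0.4}
  ]
}}

```text
time_s: 20.07
position: [0.508, 0.301, 0.13]
tool_rot: [[0.002, 1.0, 0.011], [1.0, -0.001, -0.019], [-0.019, 0.011, -1.0]]
ft_force: [-0.1, -0.5, -0.1]
grip_width: 0.0256
```

```bash
python3 - <<'E'
from h import *
im,d,W=snap('scene'); cv2.imwrite('pics/handle.png',cv2.resize(im[150:260,380:500,::-1],None,fx=5,fy=5))
s=telemetry.observe(); print(s['time_s'],s['position'].round(4),s['tool_rot'].round(3).tolist(),s['q'].round(1),s['grip_width'])
E
```

```text
20.1167 [0.5088 0.3015 0.1324] [[0.001, 1.0, 0.014], [1.0, -0.001, -0.017], [-0.017, 0.015, -1.0]] [19.7 31.7 77.8 -1.3 70.1 20.2] 0.02606845168296372
```

View pics/handle.png

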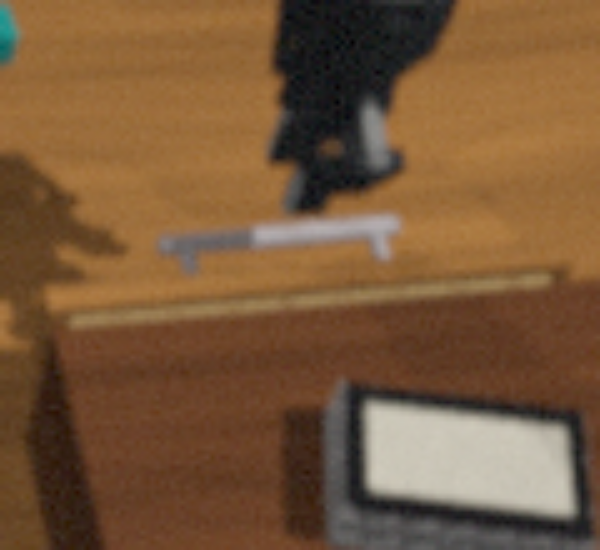

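Jaws hang just above the handle bar, ready to straddle it. Descending and gripping.

>>> {"api": "apply_moves", "payload": {
  "motion": [
    {"tx":0,"ty":0,"tz":1.2,"turn":0,"jaw":-0.4},
    {"tx":0,"ty":0,"tz":2.4,"turn":0,"jaw":-0.4},
    {"tx":0,"ty":0,"tz":3.6,"turn":0,"jaw":-0.4},
    {"tx":0,"ty":0,"tz":4.4,"turn":0,"jaw":-0.4},
    {"tx":0,"ty":0,"tz":4.4,"turn":0,"jaw":-0.4}
  ]
}}

```text
time_s: 20.53
position: [0.5099, 0.3005, 0.0885]
tool_rot: [[0.002, 1.0, 0.015], [1.0, -0.001, -0.018], [-0.018, 0.015, -1.0]]
ft_force: [-0.4, 0.1, -0.6]
grip_width: 0.0259
```

>>> {"api": "apply_moves", "payload": {
  "motion": [
    {"tx":0,"ty":0,"tz":0.5,"turn":0,"jaw":-0.4},
    {"tx":0,"ty":0,"tz":0.9,"turn":0,"jaw":-0.4},
    {"tx":0,"ty":0,"tz":0.9,"turn":0,"jaw":-1},
    {"tx":0,"ty":0,"tz":0.9,"turn":0,"jaw":-1},
    {"tx":0,"ty":0,"tz":0.9,"turn":0,"jaw":-1}
  ],
  "squeeze": 40
}}

```text
time_s: 20.95
position: [0.5102, 0.3003, 0.0797]
tool_rot: [[0.002, 1.0, 0.015], [1.0, -0.001, -0.018], [-0.018, 0.015, -1.0]]
ft_force: [0.8, -1.4, -0.5]
grip_width: 0.0092
```

>>> {"api": "apply_moves", "payload": {
  "motion": [
    {"tx":0,"ty":-1,"tz":0,"turn":0,"jaw":-1},
    {"tx":0,"ty":-2.5,"tz":0,"turn":0,"jaw":-1},
    {"tx":0,"ty":-4,"tz":0,"turn":0,"jaw":-1},
    {"tx":0,"ty":-5.5,"tz":0,"turn":0,"jaw":-1},
    {"tx":0,"ty":-7,"tz":0,"turn":0,"jaw":-1}
  ]
}}

```text
time_s: 21.37
position: [0.4404, 0.2999, 0.0796]
tool_rot: [[0.001, 1.0, 0.017], [1.0, -0.001, -0.018], [-0.018, 0.017, -1.0]]
ft_force: [2.6, -5.8, 6.9]
grip_width: 0.0092
```

>>> {"api": "apply_moves", "payload": {
  "motion": [
    {"tx":0,"ty":-1.5,"tz":0,"turn":0,"jaw":-1},
    {"tx":0,"ty":-3,"tz":0,"turn":0,"jaw":-1},
    {"tx":0,"ty":-4.5,"tz":0,"turn":0,"jaw":-1},
    {"tx":0,"ty":-6,"tz":0,"turn":0,"jaw":-1},
    {"tx":0,"ty":-7,"tz":0,"turn":0,"jaw":-1}
  ]
}}

```text
time_s: 21.78
position: [0.37, 0.2994, 0.0796]
tool_rot: [[0.001, 1.0, 0.02], [1.0, -0.0, -0.02], [-0.019, 0.02, -1.0]]
ft_force: [2.0, -8.5, 10.0]
grip_width: 0.009
```

>>> {"api": "apply_moves", "payload": {
  "motion": [
    {"tx":0,"ty":-0.6,"tz":0,"turn":0,"jaw":-1},
    {"tx":0,"ty":-1.2,"tz":0,"turn":0,"jaw":-1},
    {"tx":0,"ty":-1.2,"tz":0,"turn":0,"jaw":-0.4},
    {"tx":0,"ty":-1.2,"tz":0,"turn":0,"jaw":-0.3},
    {"tx":0,"ty":-1.2,"tz":0,"turn":0,"jaw":-0.3}
  ]
}}

```text
time_s: 22.2
position: [0.3581, 0.2995, 0.0795]
tool_rot: [[0.001, 1.0, 0.02], [1.0, -0.0, -0.019], [-0.019, 0.02, -1.0]]
ft_force: [0.1, 0.3, 0.1]
grip_width: 0.0296
```

>>> {"api": "apply_moves", "payload": {
  "motion": [
    {"tx":0,"ty":0,"tz":-2,"turn":0,"jaw":-0.3},
    {"tx":0,"ty":0,"tz":-5,"turn":0,"jaw":-0.3},
    {"tx":0,"ty":0,"tz":-9,"turn":7,"jaw":-0.3},
    {"tx":0,"ty":0,"tz":-13,"turn":14,"jaw":-0.3},
    {"tx":0,"ty":0,"tz":-16,"turn":21,"jaw":-0.3}
  ]
}}

```text
time_s: 22.62
position: [0.3548, 0.3028, 0.2428]
tool_rot: [[0.364, 0.931, 0.022], [0.931, -0.364, -0.018], [-0.009, 0.027, -1.0]]
ft_force: [1.4, -0.0, 0.3]
grip_width: 0.0302
```

```bash
cat > look2.py <<'E'
from h import *
im,d,W=snap('scene',sys.argv[1] if len(sys.argv)>1 else None)
for c in((.653,.033),(.559,.035)): print(fit([W],c))
print('bar');seg(W,.25,.30,(.3,.5,-.5,-.1),100)
print('drawer floor');seg(W,.012,.034,(.36,.60,.16,.45),60)
print('panel');seg(W,.09,.103,(.33,.60,.14,.46),60)
print('in drawer');seg(W,.06,.078,(.40,.57,.19,.415),40)
print('cass');seg(W,.12,.16,(.57,.85,.15,.45),100)
print('tin');seg(W,.03,.046,(.70,.9,-.1,.12),100)
s=telemetry.observe(); print(s['time_s'],s['position'].round(4),s['tool_rot'].round(3).tolist(),s['q'].round(1),s['grip_width'])
E
python3 look2.py drawer.png
```

```text
(array([652.9,  33.2,  -1.7]), np.float64(0.13), 405)
(array([559.4,  34.1, -13.6]), np.float64(0.15), 364)
bar
[ 430.2 -309.7] [151.5  17.7] 88.5 n 402 px [184. 140.] z [0.2547 0.2682 0.2718]
[ 440.8 -309.5] [109.3  27.7] 89.9 n 365 px [185. 147.] z [0.2505 0.2532 0.2555]
drawer floor
[471.4 309.8] [224.  110.1] 89.7 n 2661 px [431. 195.] z [0.0177 0.0208 0.0278]
[472.7 175.5] [141.5  12.5] 5.5 n 93 px [382. 197.] z [0.0159 0.0239 0.033 ]
panel
[408.4 299.7] [ 20.8 274.2] 0.2 n 535 px [426. 162.] z [0.0913 0.0957 0.0988]
in drawer
[420.8 302.6] [  7.6 224.2] 0.6 n 323 px [426. 171.] z [0.0606 0.0687 0.0767]
cass
[692.4 326.7] [113.1  75.3] 75.6 n 1636 px [472. 245.] z [0.1242 0.1428 0.1457]
tin
[776.9   8. ] [159.8 110.2] 88.6 n 3103 px [337. 310.] z [0.0349 0.0401 0.0432]
22.6667 [0.3563 0.3038 0.2475] [[0.371, 0.928, 0.03], [0.928, -0.371, -0.014], [-0.002, 0.033, -0.999]] [26.7 13.3 87.1 -1.5 78.4 48.8] 0.029957202407290977
```

View pics/drawer.png

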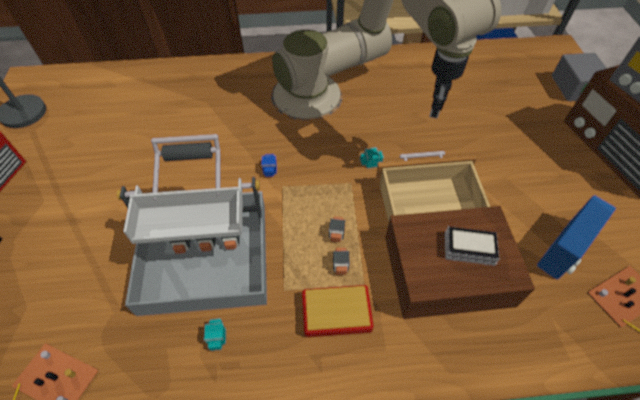

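Drawer is open and empty, with its floor near px (431,195). The two transformers remain at px (337,230) and (341,260). Fetching the near one.

>>> {"api": "apply_moves", "payload": {
  "motion": [
    {"tx":-1.5,"ty":2.7,"tz":0,"turn":7,"jaw":0},
    {"tx":-3,"ty":5.4,"tz":0,"turn":14,"jaw":0.5},
    {"tx":-4.5,"ty":8.2,"tz":0,"turn":21,"jaw":0.5},
    {"tx":-6,"ty":11,"tz":0,"turn":28,"jaw":0.5},
    {"tx":-7.4,"ty":13.7,"tz":0,"turn":35,"jaw":0.5}
  ],
  "squeeze": 60
}}

```text
time_s: 23.08
position: [0.4566, 0.183, 0.252]
tool_rot: [[0.839, 0.543, 0.029], [0.543, -0.839, -0.014], [0.017, 0.027, -0.999]]
ft_force: [0.7, 0.8, 0.3]
grip_width: 0.0641
```

>>> {"api": "apply_moves", "payload": {
  "motion": [
    {"tx":0.1,"ty":3.5,"tz":0,"turn":7,"jaw":0.5},
    {"tx":0.2,"ty":7,"tz":0,"turn":14,"jaw":0.5},
    {"tx":0.3,"ty":10.5,"tz":0,"turn":21,"jaw":0.5},
    {"tx":0.4,"ty":14,"tz":0,"turn":28,"jaw":0.5},
    {"tx":0.5,"ty":17.6,"tz":0,"turn":35,"jaw":0.5}
  ]
}}

```text
time_s: 23.5
position: [0.5568, 0.0366, 0.2567]
tool_rot: [[0.999, -0.042, 0.029], [-0.042, -0.999, -0.013], [0.029, 0.012, -0.999]]
ft_force: [0.5, 1.2, 0.4]
grip_width: 0.0639
```

>>> {"api": "apply_moves", "payload": {
  "motion": [
    {"tx":0,"ty":0,"tz":1,"turn":6,"jaw":0.5},
    {"tx":0,"ty":0,"tz":2,"turn":11,"jaw":0.5},
    {"tx":0,"ty":0,"tz":4,"turn":11,"jaw":0.5},
    {"tx":0,"ty":0,"tz":4,"turn":11,"jaw":0.5}
  ]
}}

```text
time_s: 23.83
position: [0.5567, 0.0361, 0.2132]
tool_rot: [[0.973, -0.232, 0.023], [-0.231, -0.973, -0.012], [0.025, 0.006, -1.0]]
ft_force: [-0.4, 0.6, -1.3]
grip_width: 0.0637
```

```bash
python3 look2.py | sed -n '1,2p;$p'
```

```text
(array([653. ,  33.5,  -4.5]), np.float64(0.14), 403)
(array([559.4,  34.8, -15.8]), np.float64(0.16), 361)
23.8833 [0.5572 0.0362 0.2152] [[0.973, -0.231, 0.025], [-0.231, -0.973, -0.012], [0.027, 0.006, -1.0]] [-8.2 23.6 77.2 -0.5 77.7 95.2] 0.06393211820602245
```

>>> {"api": "apply_moves", "payload": {
  "motion": [
    {"tx":-0.2,"ty":0,"tz":4,"turn":0,"jaw":0.5},
    {"tx":-0.2,"ty":0,"tz":8,"turn":0,"jaw":0.5},
    {"tx":-0.2,"ty":0,"tz":12,"turn":0,"jaw":0.5},
    {"tx":-0.2,"ty":0,"tz":15.5,"turn":0,"jaw":0.5},
    {"tx":-0.2,"ty":0,"tz":18,"turn":0,"jaw":0.5}
  ]
}}

```text
time_s: 24.3
position: [0.5593, 0.0348, 0.0333]
tool_rot: [[0.973, -0.23, 0.023], [-0.23, -0.973, -0.012], [0.025, 0.006, -1.0]]
ft_force: [0.3, 0.4, 0.4]
grip_width: 0.0639
```

>>> {"api": "apply_moves", "payload": {
  "motion": [
    {"tx":0,"ty":0,"tz":0,"turn":0,"jaw":-0.4},
    {"tx":0,"ty":0,"tz":0,"turn":0,"jaw":-0.4},
    {"tx":0,"ty":0,"tz":0,"turn":0,"jaw":-0.4},
    {"tx":0,"ty":0,"tz":0,"turn":0,"jaw":-0.4},
    {"tx":0,"ty":0,"tz":-1,"turn":0,"jaw":-0.4}
  ],
  "squeeze": 60
}}

```text
time_s: 24.72
position: [0.5588, 0.035, 0.0438]
tool_rot: [[0.973, -0.23, 0.023], [-0.229, -0.973, -0.012], [0.025, 0.006, -1.0]]
ft_force: [-0.3, -0.1, -2.2]
grip_width: 0.0395
```

>>> {"api": "apply_moves", "payload": {
  "motion": [
    {"tx":0,"ty":0,"tz":-3,"turn":0,"jaw":-0.4},
    {"tx":0,"ty":0,"tz":-7,"turn":-4,"jaw":-0.4},
    {"tx":0,"ty":0,"tz":-11,"turn":-9,"jaw":-0.4},
    {"tx":0,"ty":0,"tz":-15,"turn":-13,"jaw":-0.4},
    {"tx":0,"ty":0,"tz":-18,"turn":-13,"jaw":-0.4}
  ]
}}

```text
time_s: 25.13
position: [0.5546, 0.0373, 0.2294]
tool_rot: [[1.0, -0.001, 0.028], [-0.0, -1.0, -0.013], [0.028, 0.012, -1.0]]
ft_force: [1.4, 0.8, -2.2]
grip_width: 0.0392
```

>>> {"api": "apply_moves", "payload": {
  "motion": [
    {"tx":-1,"ty":-3.5,"tz":0,"turn":0,"jaw":-0.4},
    {"tx":-2,"ty":-7,"tz":0,"turn":0,"jaw":-0.4},
    {"tx":-3,"ty":-10.5,"tz":0,"turn":0,"jaw":-0.4},
    {"tx":-4,"ty":-14,"tz":0,"turn":0,"jaw":-0.4},
    {"tx":-5,"ty":-17.5,"tz":0,"turn":0,"jaw":-0.4}
  ]
}}

```text
time_s: 25.55
position: [0.5036, 0.2138, 0.2278]
tool_rot: [[1.0, -0.001, 0.03], [-0.001, -1.0, -0.012], [0.031, 0.012, -0.999]]
ft_force: [1.1, 0.5, -2.0]
grip_width: 0.0393
```

>>> {"api": "apply_moves", "payload": {
  "motion": [
    {"tx":-0.5,"ty":-3.5,"tz":0,"turn":0,"jaw":-0.4},
    {"tx":-1,"ty":-7,"tz":0,"turn":0,"jaw":-0.4},
    {"tx":-1.5,"ty":-10.5,"tz":1,"turn":0,"jaw":-0.4},
    {"tx":-1.5,"ty":-13.2,"tz":3,"turn":0,"jaw":-0.4},
    {"tx":-1.5,"ty":-13.2,"tz":5,"turn":0,"jaw":-0.4}
  ]
}}

```text
time_s: 25.97
position: [0.4893, 0.3497, 0.1774]
tool_rot: [[0.999, 0.004, 0.034], [0.004, -1.0, -0.009], [0.034, 0.009, -0.999]]
ft_force: [-0.6, -1.2, -3.7]
grip_width: 0.039
```

>>> {"api": "apply_moves", "payload": {
  "motion": [
    {"tx":-0.3,"ty":0,"tz":3.5,"turn":0,"jaw":-0.4},
    {"tx":-0.3,"ty":0,"tz":7,"turn":0,"jaw":-0.4},
    {"tx":-0.3,"ty":0,"tz":9.5,"turn":0,"jaw":-0.4},
    {"tx":-0.3,"ty":0,"tz":11.3,"turn":0,"jaw":-0.4},
    {"tx":-0.3,"ty":0,"tz":11.9,"turn":0,"jaw":-0.4}
  ]
}}

```text
time_s: 26.38
position: [0.4894, 0.3482, 0.0571]
tool_rot: [[1.0, 0.004, 0.031], [0.004, -1.0, -0.01], [0.031, 0.01, -0.999]]
ft_force: [0.1, 0.7, -2.9]
grip_width: 0.0391
```

>>> {"api": "apply_moves", "payload": {
  "motion": [
    {"tx":0,"ty":0,"tz":0.3,"turn":0,"jaw":-0.4},
    {"tx":0,"ty":0,"tz":0.5,"turn":0,"jaw":-0.4},
    {"tx":0,"ty":0,"tz":0.5,"turn":0,"jaw":0.2},
    {"tx":0,"ty":0,"tz":0.5,"turn":0,"jaw":0.3},
    {"tx":0,"ty":0,"tz":0.5,"turn":0,"jaw":0.3}
  ]
}}

```text
time_s: 26.8
position: [0.4902, 0.3485, 0.0536]
tool_rot: [[0.999, 0.004, 0.034], [0.004, -1.0, -0.009], [0.034, 0.009, -0.999]]
ft_force: [1.3, -0.2, 0.8]
grip_width: 0.0552
```

>>> {"api": "apply_moves", "payload": {
  "motion": [
    {"tx":0,"ty":0,"tz":-3,"turn":0,"jaw":0.3},
    {"tx":0,"ty":0,"tz":-7,"turn":0,"jaw":0.3},
    {"tx":0,"ty":0,"tz":-11,"turn":0,"jaw":0.3},
    {"tx":0,"ty":0,"tz":-15,"turn":0,"jaw":0.3},
    {"tx":0,"ty":3,"tz":-18,"turn":0,"jaw":0.3}
  ]
}}

```text
time_s: 27.22
position: [0.4842, 0.3233, 0.2376]
tool_rot: [[0.999, 0.007, 0.039], [0.008, -1.0, -0.005], [0.039, 0.006, -0.999]]
ft_force: [0.4, -0.1, -0.4]
grip_width: 0.0558
```

>>> {"api": "apply_moves", "payload": {
  "motion": [
    {"tx":1.5,"ty":3.7,"tz":0,"turn":0,"jaw":0.5},
    {"tx":3,"ty":7.4,"tz":0,"turn":0,"jaw":0.5},
    {"tx":4.5,"ty":11,"tz":0,"turn":0,"jaw":0.5},
    {"tx":6,"ty":14.7,"tz":0,"turn":0,"jaw":0.5},
    {"tx":7.5,"ty":18,"tz":0,"turn":0,"jaw":0.5}
  ]
}}

```text
time_s: 27.63
position: [0.5608, 0.1418, 0.2428]
tool_rot: [[0.999, 0.007, 0.041], [0.007, -1.0, -0.005], [0.041, 0.006, -0.999]]
ft_force: [1.2, 1.0, 0.3]
grip_width: 0.0643
```

>>> {"api": "apply_moves", "payload": {
  "motion": [
    {"tx":2.5,"ty":3,"tz":0,"turn":0,"jaw":0.5},
    {"tx":5,"ty":6,"tz":0,"turn":0,"jaw":0.5},
    {"tx":7.5,"ty":9,"tz":0,"turn":3,"jaw":0.5},
    {"tx":9,"ty":10.5,"tz":0,"turn":5,"jaw":0.5},
    {"tx":9,"ty":10.5,"tz":0,"turn":5,"jaw":0.5}
  ]
}}

```text
time_s: 28.05
position: [0.6537, 0.0335, 0.2471]
tool_rot: [[0.995, -0.086, 0.042], [-0.086, -0.996, -0.006], [0.043, 0.003, -0.999]]
ft_force: [0.1, 0.2, -0.6]
grip_width: 0.0642
```

```bash
python3 look2.py 2>/dev/null
```

```text
(array([ 6.535e+02,  3.290e+01, -3.000e-01]), np.float64(0.15), 407)
(array([559.,  35., -60.]), np.float64(nan), 0)
bar
[ 429.7 -308.7] [ 16.5 150.4] 0.1 n 401 px [184. 140.] z [0.2547 0.2679 0.2716]
[ 440.5 -309.1] [109.6  28.2] 89.7 n 348 px [186. 147.] z [0.2504 0.2531 0.2554]
drawer floor
[473.3 311.4] [222.2 113.7] 89.9 n 2285 px [429. 195.] z [0.0178 0.0209 0.0297]
panel
[410.4 300. ] [272.8  23.2] 90.0 n 537 px [427. 161.] z [0.091  0.0955 0.0984]
in drawer
[420.  302.5] [  7.7 224.9] 0.2 n 318 px [427. 171.] z [0.0612 0.0691 0.0769]
[489.3 347.8] [46. 41.] 2.4 n 193 px [449. 190.] z [0.0611 0.0663 0.0693]
cass
[692.  326.7] [114.3  75.2] 76.1 n 1633 px [472. 245.] z [0.1239 0.1427 0.1457]
tin
[777.2   8.1] [160.  109.9] 88.6 n 3102 px [336. 310.] z [0.035  0.0401 0.0432]
28.1 [0.6524 0.0356 0.2472] [[0.996, -0.083, 0.041], [-0.083, -0.997, -0.006], [0.042, 0.002, -0.999]] [-7.2 31.6 58.  -0.  88.  87.5] 0.06394201788036018
```

>>> {"api": "apply_moves", "payload": {
  "motion": [
    {"tx":-0.4,"ty":0.2,"tz":4,"turn":0,"jaw":0.5},
    {"tx":-0.7,"ty":0.2,"tz":8,"turn":0,"jaw":0.5},
    {"tx":-0.8,"ty":0.2,"tz":12,"turn":0,"jaw":0.5},
    {"tx":-0.8,"ty":0.2,"tz":16,"turn":0,"jaw":0.5},
    {"tx":-0.8,"ty":0.2,"tz":18,"turn":0,"jaw":0.5}
  ]
}}

```text
time_s: 28.52
position: [0.6493, 0.0345, 0.0632]
tool_rot: [[0.996, -0.081, 0.036], [-0.081, -0.997, -0.005], [0.036, 0.002, -0.999]]
ft_force: [0.2, 0.3, -0.5]
grip_width: 0.0641
```

>>> {"api": "apply_moves", "payload": {
  "motion": [
    {"tx":0,"ty":0,"tz":2,"turn":0,"jaw":0.5},
    {"tx":0,"ty":0,"tz":3.3,"turn":0,"jaw":0.5},
    {"tx":0,"ty":0,"tz":3.3,"turn":0,"jaw":0.2},
    {"tx":0,"ty":0,"tz":3.3,"turn":0,"jaw":-0.4},
    {"tx":0,"ty":0,"tz":3.3,"turn":0,"jaw":-0.4}
  ]
}}

```text
time_s: 28.93
position: [0.6509, 0.0348, 0.0318]
tool_rot: [[0.996, -0.08, 0.038], [-0.08, -0.997, -0.005], [0.038, 0.002, -0.999]]
ft_force: [1.0, 0.2, -2.6]
grip_width: 0.0394
```

>>> {"api": "apply_moves", "payload": {
  "motion": [
    {"tx":0,"ty":0,"tz":0,"turn":0,"jaw":-0.4},
    {"tx":0,"ty":0,"tz":0,"turn":0,"jaw":-0.4},
    {"tx":0,"ty":0,"tz":-3,"turn":0,"jaw":-0.4},
    {"tx":0,"ty":0,"tz":-7,"turn":0,"jaw":-0.4},
    {"tx":0,"ty":0,"tz":-11,"turn":0,"jaw":-0.4}
  ]
}}

```text
time_s: 29.35
position: [0.646, 0.0355, 0.143]
tool_rot: [[0.996, -0.08, 0.036], [-0.08, -0.997, -0.005], [0.037, 0.002, -0.999]]
ft_force: [1.0, -0.9, -2.2]
grip_width: 0.0394
```

>>> {"api": "apply_moves", "payload": {
  "motion": [
    {"tx":0,"ty":0,"tz":-4,"turn":-3,"jaw":-0.4},
    {"tx":0,"ty":0,"tz":-9,"turn":-5,"jaw":-0.4},
    {"tx":-2,"ty":-2,"tz":-9,"turn":-5,"jaw":-0.4},
    {"tx":-4.5,"ty":-5,"tz":-9,"turn":-5,"jaw":-0.4},
    {"tx":-7,"ty":-8,"tz":-9,"turn":-5,"jaw":-0.4}
  ]
}}

```text
time_s: 29.77
position: [0.5787, 0.1216, 0.2317]
tool_rot: [[0.999, 0.005, 0.039], [0.005, -1.0, -0.005], [0.039, 0.005, -0.999]]
ft_force: [0.1, 0.3, -3.1]
grip_width: 0.0393
```

>>> {"api": "apply_moves", "payload": {
  "motion": [
    {"tx":-2.4,"ty":-3.2,"tz":0,"turn":0,"jaw":-0.4},
    {"tx":-4.8,"ty":-6.4,"tz":0,"turn":0,"jaw":-0.4},
    {"tx":-7.2,"ty":-9.6,"tz":0,"turn":0,"jaw":-0.4},
    {"tx":-9,"ty":-12.4,"tz":2,"turn":0,"jaw":-0.4},
    {"tx":-9,"ty":-12.4,"tz":5,"turn":0,"jaw":-0.4}
  ]
}}

```text
time_s: 30.18
position: [0.4876, 0.2494, 0.1803]
tool_rot: [[0.999, 0.01, 0.045], [0.01, -1.0, -0.001], [0.045, 0.002, -0.999]]
ft_force: [0.5, 0.1, -3.4]
grip_width: 0.039
```

>>> {"api": "apply_moves", "payload": {
  "motion": [
    {"tx":-0.3,"ty":0,"tz":3.5,"turn":0,"jaw":-0.4},
    {"tx":-0.3,"ty":0,"tz":7,"turn":0,"jaw":-0.4},
    {"tx":-0.3,"ty":0,"tz":9.5,"turn":0,"jaw":-0.4},
    {"tx":-0.3,"ty":0,"tz":11,"turn":0,"jaw":-0.4},
    {"tx":-0.3,"ty":0,"tz":11.5,"turn":0,"jaw":-0.4}
  ]
}}

```text
time_s: 30.6
position: [0.4888, 0.249, 0.0634]
tool_rot: [[0.999, 0.01, 0.042], [0.01, -1.0, -0.002], [0.042, 0.002, -0.999]]
ft_force: [-0.3, 0.4, -2.0]
grip_width: 0.0392
```

>>> {"api": "apply_moves", "payload": {
  "motion": [
    {"tx":0,"ty":0,"tz":0.6,"turn":0,"jaw":-0.4},
    {"tx":0,"ty":0,"tz":1.0,"turn":0,"jaw":-0.4},
    {"tx":0,"ty":0,"tz":1.0,"turn":0,"jaw":0.2},
    {"tx":0,"ty":0,"tz":1.0,"turn":0,"jaw":0.3},
    {"tx":0,"ty":0,"tz":1.0,"turn":0,"jaw":0.3}
  ]
}}

```text
time_s: 31.02
position: [0.4898, 0.2492, 0.0545]
tool_rot: [[0.999, 0.01, 0.044], [0.01, -1.0, -0.001], [0.044, 0.002, -0.999]]
ft_force: [0.5, -0.1, -1.3]
grip_width: 0.0556
```

>>> {"api": "apply_moves", "payload": {
  "motion": [
    {"tx":0,"ty":0,"tz":-3,"turn":0,"jaw":0.3},
    {"tx":0,"ty":0,"tz":-7,"turn":0,"jaw":0.3},
    {"tx":0,"ty":0,"tz":-11,"turn":0,"jaw":0.3},
    {"tx":0,"ty":0,"tz":-14,"turn":0,"jaw":0},
    {"tx":-3,"ty":-1,"tz":-14,"turn":0,"jaw":-1}
  ]
}}

```text
time_s: 31.43
position: [0.459, 0.259, 0.2002]
tool_rot: [[0.998, 0.007, 0.059], [0.007, -1.0, 0.002], [0.059, -0.002, -0.998]]
ft_force: [-0.2, -0.2, 0.0]
grip_width: 0.0324
```

>>> {"api": "apply_moves", "payload": {
  "motion": [
    {"tx":-3.5,"ty":-1.5,"tz":0,"turn":0,"jaw":-1},
    {"tx":-7,"ty":-3,"tz":0,"turn":0,"jaw":-1},
    {"tx":-10.5,"ty":-4,"tz":0,"turn":0,"jaw":-1},
    {"tx":-13.5,"ty":-4,"tz":0,"turn":0,"jaw":-1},
    {"tx":-13.5,"ty":-4,"tz":0,"turn":0,"jaw":-1}
  ]
}}

```text
time_s: 31.85
position: [0.319, 0.298, 0.1927]
tool_rot: [[0.998, 0.011, 0.058], [0.011, -1.0, 0.002], [0.058, -0.002, -0.998]]
ft_force: [0.5, 0.4, 0.5]
grip_width: 0.0001
```

```bash
python3 look2.py 2>/dev/null; python3 - <<'E'
from h import *
im,d,W=snap('scene'); cv2.imwrite('pics/two.png',cv2.resize(im[130:290,340:560,::-1],None,fx=3,fy=3)); print('handle'); seg(W,.06,.085,(.33,.395,.2,.42),40)
E
```

```text
(array([653.,  33., -60.]), np.float64(nan), 0)
(array([559.,  35., -60.]), np.float64(nan), 0)
bar
[ 429.4 -309.1] [151.1  16.9] 89.6 n 398 px [184. 140.] z [0.2546 0.268  0.2714]
[ 441.2 -309.2] [109.7  29.5] 89.8 n 363 px [185. 148.] z [0.2503 0.2531 0.2558]
drawer floor
[472.5 310.2] [111.6 224.5] 0.2 n 1914 px [432. 195.] z [0.0178 0.0211 0.0304]
[472.3 175.4] [144.7  12.2] 5.5 n 92 px [383. 198.] z [0.015  0.0248 0.0331]
panel
[408.3 299.4] [ 21.1 273.1] 0.3 n 530 px [427. 162.] z [0.0912 0.0957 0.0986]
in drawer
[420.6 302.3] [  7.2 221.6] 0.9 n 316 px [426. 171.] z [0.0608 0.0692 0.0773]
[490.5 347.8] [39.4 41.5] 0.3 n 188 px [449. 190.] z [0.062  0.0662 0.0692]
[490.2 248.4] [41.9 49.2] 88.2 n 196 px [413. 194.] z [0.0615 0.0665 0.0703]
cass
[692.3 327.1] [114.2  75.5] 76.0 n 1636 px [472. 245.] z [0.1242 0.1428 0.1458]
tin
[777.4   8. ] [159.9 110.1] 88.4 n 3104 px [336. 310.] z [0.0349 0.0402 0.0432]
31.9 [0.3218 0.2982 0.1932] [[0.998, 0.01, 0.06], [0.01, -1.0, 0.003], [0.06, -0.003, -0.998]] [ 28.1  12.9  97.9  -1.6  66.2 118.2] 0.0001223364704793447
handle
[370.1 300.1] [ 22.6 128.4] 1.4 n 187 px [422. 155.] z [0.0687 0.0741 0.078 ]
```

View pics/two.png

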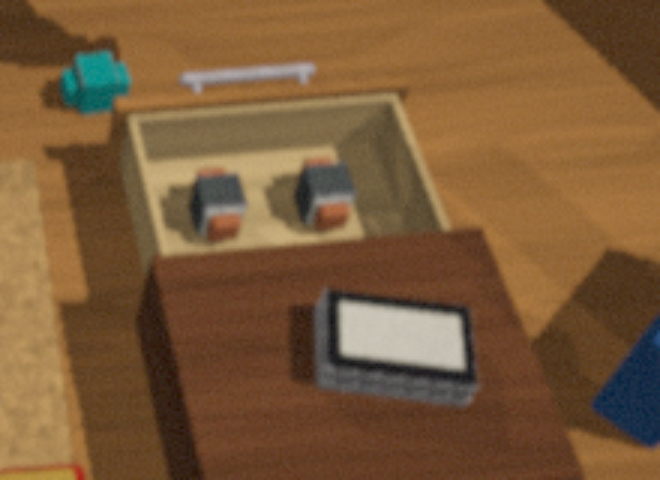

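Both leftover transformers stand in the drawer (crop px (218,200), (325,192)). Pushing it shut by the handle bar, with shut fingers.

>>> {"api": "apply_moves", "payload": {
  "motion": [
    {"tx":-0.3,"ty":0,"tz":3.5,"turn":0,"jaw":-1},
    {"tx":-0.5,"ty":0,"tz":7,"turn":0,"jaw":-1},
    {"tx":-0.6,"ty":0,"tz":10.5,"turn":0,"jaw":-1},
    {"tx":-0.6,"ty":0,"tz":12.2,"turn":0,"jaw":-1},
    {"tx":-0.6,"ty":0,"tz":12.2,"turn":0,"jaw":-1}
  ]
}}

```text
time_s: 32.37
position: [0.3254, 0.2979, 0.0685]
tool_rot: [[0.998, 0.007, 0.057], [0.007, -1.0, 0.001], [0.057, -0.001, -0.998]]
ft_force: [0.5, -0.8, -0.1]
grip_width: 0.0003
```

>>> {"api": "apply_moves", "payload": {
  "motion": [
    {"tx":0.8,"ty":0,"tz":0,"turn":0,"jaw":-1},
    {"tx":1.6,"ty":0,"tz":0.1,"turn":0,"jaw":-1},
    {"tx":2.4,"ty":0,"tz":0.1,"turn":0,"jaw":-1},
    {"tx":3.2,"ty":0,"tz":0.2,"turn":0,"jaw":-1},
    {"tx":4,"ty":0,"tz":0.2,"turn":0,"jaw":-1}
  ]
}}

```text
time_s: 32.78
position: [0.3668, 0.2983, 0.0696]
tool_rot: [[0.998, 0.007, 0.059], [0.007, -1.0, 0.002], [0.059, -0.001, -0.998]]
ft_force: [-0.7, 1.1, -1.2]
grip_width: 0.0002
```

>>> {"api": "apply_moves", "payload": {
  "motion": [
    {"tx":0.8,"ty":0,"tz":0,"turn":0,"jaw":-1},
    {"tx":1.6,"ty":0,"tz":0.1,"turn":0,"jaw":-1},
    {"tx":2.4,"ty":0,"tz":0.1,"turn":0,"jaw":-1},
    {"tx":3.2,"ty":0,"tz":0.2,"turn":0,"jaw":-1},
    {"tx":4,"ty":0,"tz":0.2,"turn":0,"jaw":-1}
  ]
}}

```text
time_s: 33.2
position: [0.4076, 0.2986, 0.0698]
tool_rot: [[0.998, 0.007, 0.058], [0.007, -1.0, 0.002], [0.058, -0.001, -0.998]]
ft_force: [-2.3, 1.1, -1.8]
grip_width: 0.0002
```

>>> {"api": "apply_moves", "payload": {
  "motion": [
    {"tx":0.8,"ty":0,"tz":0,"turn":0,"jaw":-1},
    {"tx":1.6,"ty":0,"tz":0.1,"turn":0,"jaw":-1},
    {"tx":2.4,"ty":0,"tz":0.1,"turn":0,"jaw":-1},
    {"tx":3.2,"ty":0,"tz":0.2,"turn":0,"jaw":-1},
    {"tx":4,"ty":0,"tz":0.2,"turn":0,"jaw":-1}
  ]
}}

```text
time_s: 33.62
position: [0.4483, 0.2988, 0.07]
tool_rot: [[0.998, 0.007, 0.058], [0.007, -1.0, 0.002], [0.058, -0.001, -0.998]]
ft_force: [-2.2, 0.8, -0.8]
grip_width: -0.0001
```

>>> {"api": "apply_moves", "payload": {
  "motion": [
    {"tx":0.8,"ty":0,"tz":0,"turn":0,"jaw":-1},
    {"tx":1.6,"ty":0,"tz":0.1,"turn":0,"jaw":-1},
    {"tx":2.4,"ty":0,"tz":0.1,"turn":0,"jaw":-1},
    {"tx":3.2,"ty":0,"tz":0.2,"turn":0,"jaw":-1},
    {"tx":3.9,"ty":0,"tz":0.2,"turn":0,"jaw":-1}
  ]
}}

```text
time_s: 34.03
position: [0.4883, 0.2991, 0.0702]
tool_rot: [[0.998, 0.007, 0.058], [0.007, -1.0, 0.002], [0.058, -0.001, -0.998]]
ft_force: [-1.3, 0.4, -2.2]
grip_width: 0.0003
```

>>> {"api": "apply_moves", "payload": {
  "motion": [
    {"tx":0.3,"ty":0,"tz":0,"turn":0,"jaw":-1},
    {"tx":0.5,"ty":0,"tz":0,"turn":0,"jaw":-1},
    {"tx":0.7,"ty":0,"tz":0,"turn":0,"jaw":-1}
  ]
}}

```text
time_s: 34.28
position: [0.4953, 0.2991, 0.0705]
tool_rot: [[0.998, 0.007, 0.058], [0.007, -1.0, 0.002], [0.058, -0.001, -0.998]]
ft_force: [-1.4, -0.8, -0.3]
grip_width: -0.0003
```

>>> {"api": "apply_moves", "payload": {
  "motion": [
    {"tx":0.2,"ty":0,"tz":0,"turn":0,"jaw":-1},
    {"tx":0.4,"ty":0,"tz":0,"turn":0,"jaw":-1}
  ]
}}

```text
time_s: 34.45
position: [0.4992, 0.2991, 0.0707]
tool_rot: [[0.998, 0.007, 0.057], [0.007, -1.0, 0.001], [0.057, -0.001, -0.998]]
ft_force: [-0.5, 0.4, -0.5]
grip_width: -0.0003
```

>>> {"api": "apply_moves", "payload": {
  "motion": [
    {"tx":0.15,"ty":0,"tz":0,"turn":0,"jaw":-1},
    {"tx":0.3,"ty":0,"tz":0,"turn":0,"jaw":-1}
  ]
}}

```text
time_s: 34.62
position: [0.5021, 0.2992, 0.0708]
tool_rot: [[0.998, 0.007, 0.057], [0.007, -1.0, 0.001], [0.057, -0.001, -0.998]]
ft_force: [-0.4, -0.5, -0.4]
grip_width: -0.0002
```

>>> {"api": "apply_moves", "payload": {
  "motion": [
    {"tx":0.2,"ty":0,"tz":0,"turn":0,"jaw":-1},
    {"tx":0.4,"ty":0,"tz":0,"turn":0,"jaw":-1}
  ]
}}

```text
time_s: 34.78
position: [0.5062, 0.2992, 0.0711]
tool_rot: [[0.998, 0.007, 0.057], [0.007, -1.0, 0.001], [0.057, -0.001, -0.998]]
ft_force: [-0.2, -0.9, -0.8]
grip_width: -0.0003
```

```bash
python3 - <<'E'
from h import *
for n in('scene','top'):
    im,d,W=snap(n); P=W.reshape(-1,3); P=P[np.isfinite(P[:,0])]
    for y0 in(.242,.352,.375):
        Q=P[(P[:,1]>y0)&(P[:,1]<y0+.025)&(P[:,0]>.47)&(P[:,0]<.60)&(P[:,2]>.03)]
        h,e=np.histogram(Q[:,0],np.arange(.48,.60,.004)); print(n,y0,[(round(float(e[i]),3),int(h[i])) for i in range(len(h)) if h[i]])
print(telemetry.observe()['ft_force'])
E
```

```text
scene 0.242 [(0.48, 7), (0.484, 12), (0.488, 17), (0.492, 28), (0.496, 45), (0.5, 36), (0.504, 66), (0.508, 60), (0.512, 84), (0.516, 92), (0.52, 47), (0.524, 53), (0.528, 57), (0.532, 53), (0.536, 65), (0.54, 78), (0.544, 58), (0.548, 56), (0.552, 45), (0.556, 13), (0.56, 8), (0.564, 15), (0.568, 10), (0.572, 5), (0.58, 14), (0.584, 13), (0.588, 13), (0.592, 16)]
scene 0.352 [(0.48, 3), (0.484, 9), (0.488, 9), (0.492, 10), (0.496, 11), (0.5, 20), (0.504, 13), (0.508, 26), (0.512, 45), (0.516, 55), (0.52, 28), (0.524, 10), (0.528, 3), (0.532, 2), (0.536, 2), (0.54, 1), (0.544, 1), (0.556, 1), (0.56, 12), (0.564, 15), (0.568, 12), (0.572, 1), (0.576, 2), (0.58, 12), (0.584, 17), (0.588, 10), (0.592, 16)]
scene 0.375 [(0.56, 13), (0.564, 14), (0.568, 10), (0.576, 1), (0.58, 14), (0.584, 11), (0.588, 14), (0.592, 13)]
top 0.242 [(0.48, 14), (0.484, 14), (0.488, 15), (0.492, 22), (0.496, 19), (0.5, 20), (0.504, 17), (0.508, 21), (0.512, 14), (0.516, 19), (0.52, 17), (0.524, 26), (0.528, 18), (0.532, 15), (0.536, 26), (0.54, 12), (0.544, 11), (0.548, 10), (0.552, 4), (0.556, 27), (0.56, 11), (0.564, 14), (0.568, 7), (0.572, 8), (0.576, 18), (0.58, 10), (0.584, 11), (0.588, 8), (0.592, 11)]
top 0.352 [(0.48, 6), (0.484, 4), (0.488, 7), (0.492, 4), (0.496, 8), (0.5, 4), (0.504, 6), (0.508, 5), (0.512, 4), (0.516, 1), (0.56, 2), (0.564, 6), (0.568, 6), (0.572, 10), (0.576, 23), (0.58, 9), (0.584, 15), (0.588, 8), (0.592, 11)]
top 0.375 [(0.552, 1), (0.556, 8), (0.56, 9), (0.564, 9), (0.568, 8), (0.572, 10), (0.576, 20), (0.58, 10), (0.584, 8), (0.588, 12), (0.592, 10)]
[-0.6758442  -0.15023855 -0.6065854 ]
```

The panel front is now at 0.559, against 0.546 at the start, so the drawer began slightly ajar. Pushing on to its stop.

>>> {"api": "apply_moves", "payload": {
  "motion": [
    {"tx":0.2,"ty":0,"tz":0,"turn":0,"jaw":-1},
    {"tx":0.3,"ty":0,"tz":0,"turn":0,"jaw":-1}
  ]
}}

```text
time_s: 35.05
position: [0.51, 0.2993, 0.0715]
tool_rot: [[0.998, 0.007, 0.058], [0.007, -1.0, 0.002], [0.058, -0.001, -0.998]]
ft_force: [-1.9, -0.2, -0.8]
grip_width: 0.0004
```

>>> {"api": "apply_moves", "payload": {
  "motion": [
    {"tx":0.15,"ty":0,"tz":0,"turn":0,"jaw":-1},
    {"tx":0.2,"ty":0,"tz":0,"turn":0,"jaw":-1}
  ]
}}

```text
time_s: 35.22
position: [0.5121, 0.2993, 0.0716]
tool_rot: [[0.998, 0.007, 0.058], [0.007, -1.0, 0.002], [0.058, -0.001, -0.998]]
ft_force: [-2.0, 0.0, -0.8]
grip_width: -0.0001
```

>>> {"api": "apply_moves", "payload": {
  "motion": [
    {"tx":0.15,"ty":0,"tz":0,"turn":0,"jaw":-1},
    {"tx":0.2,"ty":0,"tz":0,"turn":0,"jaw":-1}
  ]
}}

```text
time_s: 35.38
position: [0.5123, 0.2993, 0.0715]
tool_rot: [[0.999, 0.007, 0.054], [0.007, -1.0, 0.001], [0.054, -0.001, -0.999]]
ft_force: [-10.8, -0.4, 5.7]
grip_width: 0.0004
```

The force rose to 11 N and the motion stopped, so the drawer is at its stop. One more nudge, then back off.

>>> {"api": "apply_moves", "payload": {
  "motion": [
    {"tx":0.15,"ty":0,"tz":0,"turn":0,"jaw":-1},
    {"tx":0.15,"ty":0,"tz":0,"turn":0,"jaw":-1}
  ]
}}

```text
time_s: 35.55
position: [0.5123, 0.2993, 0.0716]
tool_rot: [[0.999, 0.008, 0.05], [0.008, -1.0, 0.0], [0.05, 0.0, -0.999]]
ft_force: [-8.0, -0.5, 4.8]
grip_width: 0.0002
```

>>> {"api": "apply_moves", "payload": {
  "motion": [
    {"tx":-1,"ty":0,"tz":0,"turn":0,"jaw":-1},
    {"tx":-4,"ty":0,"tz":-1,"turn":0,"jaw":-1},
    {"tx":-6,"ty":0,"tz":-5,"turn":0,"jaw":-1},
    {"tx":-7,"ty":0,"tz":-9,"turn":0,"jaw":-1},
    {"tx":-8,"ty":0,"tz":-13,"turn":0,"jaw":-1}
  ]
}}

```text
time_s: 35.97
position: [0.4254, 0.2985, 0.1968]
tool_rot: [[0.999, 0.008, 0.049], [0.008, -1.0, -0.0], [0.049, 0.0, -0.999]]
ft_force: [0.8, 0.6, 0.1]
grip_width: -0.0003
```

>>> {"api": "apply_moves", "payload": {
  "motion": [
    {"tx":-2,"ty":0,"tz":-3,"turn":0,"jaw":-1},
    {"tx":-4,"ty":0,"tz":-6,"turn":0,"jaw":-1},
    {"tx":-4,"ty":0,"tz":-8,"turn":0,"jaw":-1},
    {"tx":-4,"ty":0,"tz":-8,"turn":0,"jaw":-1},
    {"tx":-4,"ty":0,"tz":-8,"turn":0,"jaw":-1}
  ]
}}

```text
time_s: 36.38
position: [0.3817, 0.2984, 0.2758]
tool_rot: [[0.999, 0.008, 0.052], [0.008, -1.0, 0.001], [0.052, -0.001, -0.999]]
ft_force: [0.1, -0.6, -1.0]
grip_width: 0.0002
```

```bash
python3 look2.py final.png 2>/dev/null | sed -n '3,20p'; python3 - <<'E'
from h import *
im,d,W=snap('scene'); P=W.reshape(-1,3); P=P[np.isfinite(P[:,0])]
for y0 in(.26,.32):
    Q=P[(P[:,1]>y0)&(P[:,1]<y0+.035)&(P[:,0]>.50)&(P[:,0]<.60)&(P[:,2]>.03)]
    h,e=np.histogram(Q[:,0],np.arange(.50,.60,.004)); print(y0,[(round(float(e[i]),3),int(h[i])) for i in range(len(h)) if h[i]])
print('bin');seg(W,.03,.075,(.47,.72,-.44,-.18),40); print('tray');seg(W,.165,.185,(.5,.66,-.44,-.18),200)
E
```

```text
bar
[ 429.2 -309.7] [ 19.  150.9] 0.4 n 398 px [184. 140.] z [0.2546 0.2679 0.2717]
[ 440.9 -309.7] [ 28.4 109.6] 0.0 n 350 px [186. 147.] z [0.2507 0.2531 0.2559]
drawer floor
panel
[568.8 300.2] [  9.1 269.1] 0.1 n 221 px [442. 210.] z [0.0938 0.0965 0.0986]
in drawer
[537.9 300.4] [128.7  27.6] 90.0 n 220 px [437. 203.] z [0.0696 0.0742 0.0774]
cass
[692.8 326.7] [113.6  75.4] 76.5 n 1629 px [472. 245.] z [0.1239 0.1426 0.1455]
tin
[776.9   8.1] [160.  110.8] 88.6 n 3109 px [336. 310.] z [0.0346 0.0401 0.0433]
36.4333 [0.3816 0.2981 0.2745] [[0.999, 0.008, 0.049], [0.008, -1.0, 0.0], [0.049, 0.0, -0.999]] [ 24.6  13.1  82.8  -1.2  81.5 114.3] -9.904711461699386e-05
0.26 [(0.524, 6), (0.528, 16), (0.532, 22), (0.536, 12), (0.56, 1), (0.564, 11), (0.568, 13), (0.572, 3), (0.58, 18), (0.584, 21), (0.588, 20), (0.592, 18)]
0.32 [(0.524, 6), (0.528, 22), (0.532, 26), (0.536, 4), (0.54, 2), (0.544, 5), (0.548, 5), (0.56, 1), (0.564, 8), (0.568, 20), (0.576, 1), (0.58, 21), (0.584, 15), (0.588, 21), (0.592, 17)]
bin
[ 582.6 -290.2] [44.7 84. ] 4.4 n 416 px [212. 244.] z [0.0329 0.0441 0.0519]
[ 575.3 -367.8] [26.3 40.1] 11.2 n 166 px [179. 245.] z [0.0316 0.0423 0.0509]
tray
[ 592.9 -310.6] [ 94.1 238.7] 0.0 n 3571 px [186. 221.] z [0.1721 0.1747 0.1822]
```

View pics/final.png

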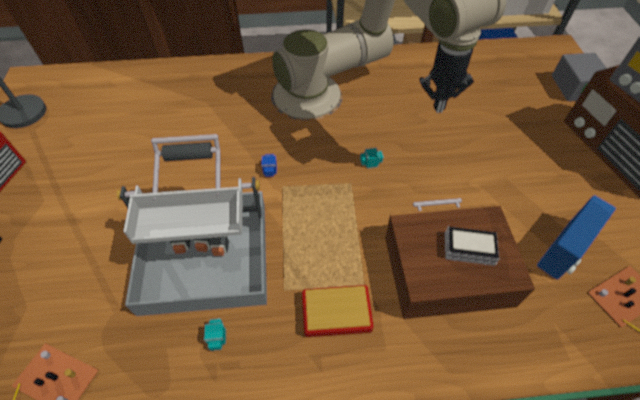

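The final view shows the drawer shut flush, the bucket upright and empty, three transformers in the bin, and the mat clear.

```bash
python3 -c "
from rig import close_job
print(close_job())"
```

```text
the job is handed in; nothing more can be done
None
```

The job is done and handed in at about 36 s on the robot's clock. Five transformers were present, and `close_job()` gave no verdict.

**What I did**
- I put three transformers in the bucket one after another. The third tripped it, and all three dropped into the scrap bin.
- I swung the empty bucket back over by the reset bar.
- I put the two left-over transformers upright in the drawer and pushed the drawer shut by its handle.

**Last checks**
- **Bucket:** the reset bar is within a millimetre of where it started, and the tray floor reads 0.175 m and is empty.
- **Bin:** the three transformers lie in it. One shifted slightly after the dump but stayed in the bin.
- **Drawer:** it stopped moving as the force rose to 11 N. Its front sits about 17 mm further in than at the start, so it had begun slightly ajar. I can't see the two transformers now that it is shut; they were standing just before I closed it.
- **Tin and cassettes:** both read the same positions as before, to within a millimetre. The look-alikes look untouched in the final picture.

No check failed. The one disagreement was between the two cameras, which differed by up to about 7 mm in x. I went by the scene camera, and all five grasps held.

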